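Turn the curing soap bars with the spatula

TASK

Make room on the curing board: lift the canister and the peg pail off it by their handles and stand both upright on the cork mat. Then use the spatula to turn every soap bar on the board's low ledge over onto the upper deck, so that each lies flat there with its other face up - the soap is fresh, so keep your fingers off it. Finally lay the spatula back flat on its white rest block, its handle over the middle of the block, and leave the box and the brush where they are.

Things in the scene. Friction and masses are not known exactly. Their poses are not given: they have to be found in the camera images.
- board: Fixed wooden board, 370 mm long (y); origin on the table under the step line, mid length; x points away from the robot. Upper deck: x -100 to 0 mm, top at 32 mm; rim x -108 to -100 mm, top at 44 mm. At x = 0 it steps down to a ledge: x 0 to 48 mm, top at 24 mm; beyond that only the table, so a blade can go under a bar's free edge from the far side. A bar tipped up about the step falls onto the deck.
- soap1: Round hard soap bar, 76 mm diameter, 14 mm thick, 60 g; origin at its centre, z through its thickness (up at the start, down once turned). The face up at the start has a pressed ring, the other two parallel bars. Starts on the board's ledge, near edge within 5 mm of the step, its outer 28 mm or so hanging free beyond the ledge; neighbours 88 mm apart. May be absent.
- soap2: Round hard soap bar, 76 mm diameter, 14 mm thick, 60 g; origin at its centre, z through its thickness (up at the start, down once turned). The face up at the start has a pressed ring, the other two parallel bars. Starts on the board's ledge, near edge within 5 mm of the step, its outer 28 mm or so hanging free beyond the ledge; neighbours 88 mm apart. May be absent.
- soap3: Round hard soap bar, 76 mm diameter, 14 mm thick, 60 g; origin at its centre, z through its thickness (up at the start, down once turned). The face up at the start has a pressed ring, the other two parallel bars. Starts on the board's ledge, near edge within 5 mm of the step, its outer 28 mm or so hanging free beyond the ledge; neighbours 88 mm apart. May be absent.
- soap4: Round hard soap bar, 76 mm diameter, 14 mm thick, 60 g; origin at its centre, z through its thickness (up at the start, down once turned). The face up at the start has a pressed ring, the other two parallel bars. Starts on the board's ledge, near edge within 5 mm of the step, its outer 28 mm or so hanging free beyond the ledge; neighbours 88 mm apart. May be absent.
- canister: White ceramic canister with latch lid, 76 mm diameter, closed lid top at 98 mm, 0.4 kg nominal; origin under its centre. Over the lid a fixed arch handle: a wooden bar 14 x 14 mm in section, 74 mm long along the canister's y, its centre 136 mm above the origin; 31 mm free below the bar between two posts at y = +-31 mm. Stands at the start on the board's deck.
- pail: Round stainless steel pail of clothes pegs, 66 mm diameter, 74 mm high without its handle, 0.25 kg nominal; origin under its centre. Fixed arch handle: a wooden bar 12 x 12 mm in section, 64 mm long along the pail's y, its centre 112 mm above the origin; 32 mm free below the bar between two posts at y = +-27 mm. Stands at the start on the board's deck.
- mat: Rectangular cork mat, fixed, 110 mm (x) by 240 mm (y), 4 mm thick; origin under its centre.
- rest: White ceramic rest block, fixed, 130 x 130 mm, 30 mm high; origin under its centre. The spatula's handle lies on it at the start, the blade hanging beyond its edge on the +y side of the scene.
- spatula: Spatula, about 90 g. Origin at the centre of its wooden handle, a bar 120 mm long (x), 30 mm wide (y), 28 mm high (z, up). Towards +x a steel neck drops to a thin flat steel blade: x 100 to 166 mm, y -25 to 25 mm, its top 33.5 mm and its underside 36.5 mm below the origin. Lies on the rest with its origin 44 mm above the table.
- acrylic_box: Bystander: clear acrylic box with lid, 120 x 90 x 65 mm, beside the board; origin under its centre.
- brush: Bystander: bamboo brush, 110 x 45 x 44 mm; origin under its centre.
Mind the look-alikes: they are no part of the job. Leave any red or yellow look-alike of the spatula alone. Leave any blue look-alike of the pail alone.

How it is judged:
By the outcome, as a careful person would: the job done as asked, in the order asked, and still so for the second after the job is handed in, with the robot touching nothing.
Of soap1, soap2, soap3, soap4 only 2 to 4 are there at a start; the rules pass over those that are not, and their reading is None.
At some moment in a run one of spatula may be knocked a few centimetres aside while the robot is not near it.
It also fails if it takes over 200 s, if anything falls off the work surface, if the arm or the gripper's body presses on something with over 40 N, if the wrist force passes 120 N, or if a joint passes its speed limit or range.

ROBOT

A 6-joint arm with a two-finger parallel gripper is mounted at the origin on the work surface. World frame = base frame: x ahead of the robot, y to its left, z up, the work surface at z = 0. Lengths are in m, angles in rad, forces in N, time in s.
With the tool pointing down it reaches from about 0.325 to 0.9 m from the base axis. Payload 6.1 kg.
Tool frame: the origin (TCP) lies midway between the tips of the shut fingers; the grasp point (between the pads) lies 19 mm behind it (robot.grip_point_offset is the distance from the TCP to the grasp point, in m); z points along the fingers, y is the direction in which the jaws open and shut (so a half turn about z gives the same grasp; the last joint's range is limited). The gripper opens to 87 mm and grips with 3 to 60 N. Pads are 19 mm wide; open, the fingers measure 117 mm over their backs; the gripper's body (75 mm by 190 mm) begins 51 mm behind the grasp point.
Start: joints at [1.082, 0.22, 1.526, -0, 1.395, -0.126], TCP at [0.222, 0.584, 0.223] pointing down, gripper open.
Joint ranges: [-2.98, 2.98], [-0.91, 2.08], [0.09, 2.57], [-1.24, 4.39], [0.2, 2.65], [-2.68, 2.68]. Speed limits (rad/s): [2.57, 2.57, 3.01, 3.14, 3.14, 3.14].

INTERFACE

Orientations are given as a 3x3 rotation matrix whose columns are the frame's x, y, z axes.
In Python, from station import robot gives the robot as it stands. The module is installed in compiled form; this text tells all that it offers.
- The arm moves only by the tool carry_out, never from a script. Its argument "commands" is a list of rows, each a list of 2 entries, a list of its own where there are three numbers: the shift along the tool's x, y, z each as a share of 0.03 m, from -1 to 1, then the turn about the tool's z as a share of 0.12 rad, from -1 to 1. A call has 1 to 10 rows; each row shifts and turns the commanded pose from where the row before left it, along the tool's axes as they then stand; what a row does not reach is not made up. A row lasts 1/12 s, in which the tool goes at most 41.7 mm and 7.16 degrees, less where a joint would pass 70% of its speed; a pose out of reach is approached as far as the arm can. A call with a number of a shift or a turn outside -1 to 1 is refused whole. A call with a gripper value outside its range is refused whole. "claw" is the opening, from 0 (shut) to 1 (fully open), set as the call begins (left out, the last holds). The fingers move at their own pace and stop on an object; "newtons" is the grip in N (left out, the last holds). Time passes only in rows, so rows that do not move let the fingers close. It gives the time, the measured TCP pose, the force and the opening at its end, in the units of the state.
- robot.get_obs(): the state, without advancing time (a new reading comes with each control period).
- robot.capture(name): name is "scene" or "top" or "wrist"; returns a dict with "img" (384x512x3 uint8, blue, green, red), "z_map" (384x512 float32, m along the optical axis (not along the pixel's ray), 0 where there is no reading), "fov_y" (degrees; the focal length in pixels is half the picture's height over the tangent of half this angle, whatever the lens; pixels are square), "cx", "cy" (the principal point, pixels), "dist_coeffs" ([k1, k2, p1, p2, k3] as OpenCV has them; the pictures are not rectified), "world_from_camera" (4x4, takes a point from camera to world coordinates). Camera axes: x right, y down, z forward; pixel columns grow to the right and rows downward; lengths in m; the calibration is good to about 2 mm. A picture is of the moment at which its call begins.
- robot.hand_in(): hands the job in, once; it reports no verdict.
The state is a dict: "time_s": time; "qpos": joint angles; "joint_vel": joint speeds; "effort": joint torques, N m; "ee_pos": TCP position; "tcp_rot": TCP orientation; "contact_force": force on the tool from outside, world axes, zero at the start; "torque": the same for the moment, N m; "gripper_width": finger opening in m.
Only numpy, scipy, OpenCV 4.12 (cv2) and the standard library are available. Lean on these libraries where they do the work, as an engineer would, in place of code of your own. Each camera call takes 0.05 s, during which the arm holds its last target.

## Working session

There is one attempt and no reset: what is moved stays moved. The work goes in short steps, Python scripts to look and compute and a tool call to move; the robot and the scene stay as the last step left them, time stands still between calls to the robot, and variables do not carry over. Pictures are saved under pics/ and viewed, and the job is handed in when it is done.

Besides the shell and the picture viewer there is one more tool, called as name([rows], argument=value, ...), one row to a line, values as JSON. carry_out: Moves the arm, as the interface text tells. Shift numbers are shares of 0.03 m and turn numbers shares of 0.12 rad, none past 1 either way. Its arguments: {"type":"object","properties":{"commands":{"type":"array"},"claw":{"type":"number"},"newtons":{"type":"number"}},"required":["commands"]}

```bash
mkdir -p pics; cat > h.py <<'E'
import numpy as np, cv2
from station import robot
def cap(name,fn=None):
    c=robot.capture(name)
    if fn: cv2.imwrite('pics/'+fn,c['img'])
    return c
def K(c):
    f=c['img'].shape[0]/2/np.tan(np.radians(c['fov_y'])/2)
    return np.array([[f,0,c['cx']],[0,f,c['cy']],[0,0,1.]])
def cloud(c):
    h,w=c['z_map'].shape
    u,v=np.meshgrid(np.arange(w),np.arange(h))
    p=cv2.undistortPoints(np.stack([u,v],-1).reshape(-1,1,2).astype(np.float64),K(c),np.array(c['dist_coeffs'],float)).reshape(h,w,2)
    z=c['z_map'].astype(float)
    P=np.stack([p[...,0]*z,p[...,1]*z,z],-1)
    T=np.array(c['world_from_camera'])
    W=P@T[:3,:3].T+T[:3,3]
    W[z<=0]=np.nan
    return W
def proj(c,pts):
    T=np.linalg.inv(np.array(c['world_from_camera']))
    r,_=cv2.Rodrigues(T[:3,:3])
    return cv2.projectPoints(np.array(pts,float).reshape(-1,1,3),r,T[:3,3],K(c),np.array(c['dist_coeffs'],float))[0].reshape(-1,2)
def st():
    o=robot.get_obs()
    print('t',round(o['time_s'],2),'tcp',np.round(o['ee_pos'],4),'F',np.round(o['contact_force'],1),'w',round(o['gripper_width'],4))
    print(np.round(o['tcp_rot'],3).tolist(),'q',np.round(o['qpos'],3))
    return o
E
python3 - <<'E'
from h import *
st()
for n in ['scene','top','wrist']:
    c=cap(n,n+'0.png'); W=cloud(c); np.save('/tmp/'+n+'.npy',W)
    print(n,c['fov_y'],c['cx'],c['cy'],c['dist_coeffs'],np.round(c['world_from_camera'],3).tolist(), (c['z_map']==0).mean())
E
```

```text
t 0.0 tcp [0.2215 0.5838 0.2214] F [-0.7 -0.6 -0.9] w 0.0868
[[-0.935, 0.355, -0.001], [0.355, 0.935, -0.002], [0.0, -0.002, -1.0]] q [ 1.082  0.221  1.528 -0.     1.395 -0.126]
scene 50.85676125598057 250.28380822522453 197.73117059204253 [-0.11542869  0.          0.          0.          0.        ] [[-0.102, 0.741, -0.664, 1.242], [0.995, 0.084, -0.059, 0.022], [0.012, -0.667, -0.745, 0.98], [0.0, 0.0, 0.0, 1.0]] 0.004033406575520833
top 47.42048833514738 250.85788886880735 185.7542013053642 [0.02266725 0.         0.         0.         0.        ] [[0.025, -0.995, 0.101, 0.281], [-1.0, -0.025, 0.003, -0.064], [-0.001, -0.101, -0.995, 1.433], [0.0, 0.0, 0.0, 1.0]] 0.0038045247395833335
wrist 62.4150317630558 259.93191791137775 191.84456932555094 [0.01995713 0.         0.         0.         0.        ] [[0.356, 0.892, 0.279, 0.143], [0.935, -0.339, -0.109, 0.613], [-0.002, 0.299, -0.954, 0.384], [0.0, 0.0, 0.0, 1.0]] 0.003926595052083333
```

View pics/scene0.png

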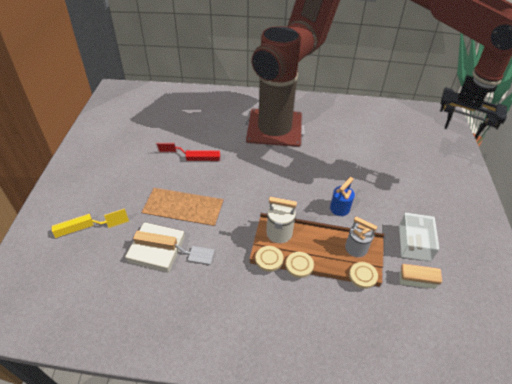

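View pics/top0.png

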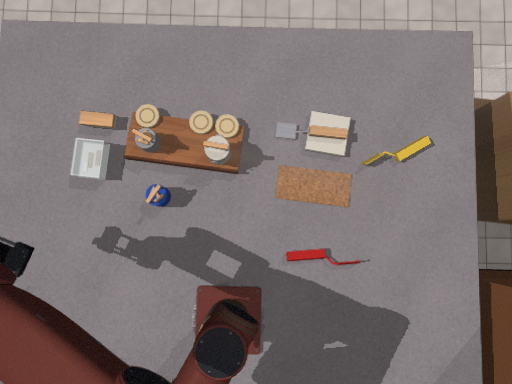

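View pics/wrist0.png

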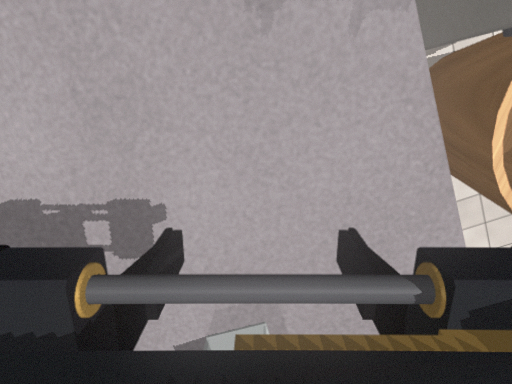

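```bash
python3 - <<'E'
from h import *
from scipy import ndimage as nd
for n in ['top','scene']:
    W=np.load('/tmp/%s.npy'%n); img=cv2.imread('pics/%s0.png'%n)
    m=(W[...,2]>0.012)&(W[...,2]<0.2)&(W[...,0]>0.1)&(W[...,0]<1.0)
    l,k=nd.label(m)
    for i in range(1,k+1):
        s=l==i
        if s.sum()<40: continue
        P=W[s]
        r=cv2.minAreaRect((P[:,:2]*1000).astype(np.float32))
        print(n,i,s.sum(),'px',np.round(nd.center_of_mass(s)[::-1]),'rect',np.round(r[0]),np.round(r[1]),round(r[2],1),'z',np.round(np.percentile(P[:,2],[5,50,95,100]),3),'col',np.median(img[s],0))
    # table z
    t=(abs(W[...,2])<0.01)&(W[...,0]>0.2)&(W[...,0]<0.9); print('table',np.nanmedian(W[t][:,2]))
E
```

```text
top 17 5918 px [185. 140.] rect [579. 162.] [373. 188.] 83.9 z [0.024 0.036 0.133 0.183] col [ 71. 101. 148.]
top 19 499 px [ 97. 119.] rect [629. 447.] [112.  46.] 87.1 z [0.036 0.045 0.05  0.054] col [117. 159. 205.]
top 20 1631 px [327. 133.] rect [ 606. -291.] [161. 130.] 81.2 z [0.025 0.032 0.061 0.067] col [184. 195. 206.]
top 66 474 px [405. 150.] rect [ 541. -531.] [ 46. 228.] 22.8 z [0.018 0.032 0.043 0.057] col [ 67. 178. 213.]
top 68 1312 px [ 90. 158.] rect [498. 459.] [ 93. 120.] 85.6 z [0.027 0.065 0.07  0.077] col [182.  185.5 187. ]
top 85 432 px [157. 195.] rect [387. 235.] [66. 63.] 32.2 z [0.029 0.077 0.12  0.126] col [118.   82.   61.5]
top 102 457 px [312. 256.] rect [ 209. -292.] [231.  46.] 87.8 z [0.02  0.032 0.045 0.054] col [ 39.  41. 178.]
table 0.0009685884718820814
scene 1 1486 px [ 19. 111.] rect [ 117. -990.] [ 29. 194.] 1.3 z [0.02  0.099 0.189 0.2  ] col [42. 61. 90.]
scene 9 483 px [192. 152.] rect [ 208. -294.] [230.  47.] 86.7 z [0.014 0.032 0.046 0.053] col [ 38.  41. 179.]
scene 17 609 px [342. 198.] rect [386. 231.] [68. 64.] 69.5 z [0.02  0.074 0.12  0.124] col [124.  77.  42.]
scene 18 7647 px [317. 246.] rect [578. 158.] [371. 192.] 83.5 z [0.024 0.036 0.134 0.182] col [ 86. 123. 178.]
scene 22 758 px [ 87. 222.] rect [ 543. -533.] [ 49. 231.] 22.4 z [0.014 0.03  0.047 0.055] col [ 39. 163. 192.]
scene 25 1507 px [419. 236.] rect [498. 458.] [ 94. 126.] 84.9 z [0.021 0.064 0.069 0.074] col [194. 198. 195.]
scene 26 1895 px [155. 246.] rect [ 606. -293.] [160. 132.] 80.5 z [0.019 0.031 0.06  0.064] col [208. 224. 234.]
scene 67 734 px [421. 275.] rect [629. 444.] [111.  49.] 84.3 z [0.017 0.044 0.048 0.052] col [133. 187. 230.]
table 0.0012557956749313925
```

```bash
python3 - <<'E'
from h import *
for n,(x0,x1,y0,y1) in {'top':(60,360,90,220),'scene':(120,450,150,300)}.items():
    img=cv2.imread('pics/%s0.png'%n)[y0:y1,x0:x1]
    cv2.imwrite('pics/%sz.png'%n,cv2.resize(img,None,fx=2.4,fy=2.4,interpolation=cv2.INTER_CUBIC))
E
```

```text
(no output)
```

View pics/topz.png

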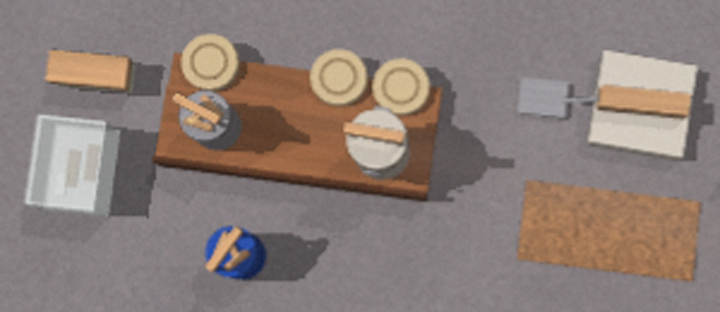

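View pics/scenez.png

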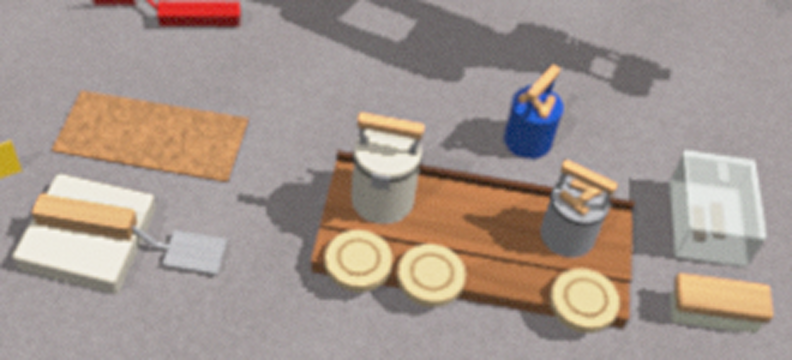

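```bash
cat > fit.py <<'E'
from h import *
from scipy.optimize import minimize
def board_mask(W):
    return (W[...,0]>0.45)&(W[...,0]<0.72)&(W[...,1]>-0.06)&(W[...,1]<0.38)
E
python3 - <<'E'
from fit import *
for n in ['top','scene']:
    W=np.load('/tmp/%s.npy'%n); img=cv2.imread('pics/%s0.png'%n).astype(int)
    B=board_mask(W)
    b,g,r=img[...,0],img[...,1],img[...,2]
    brown=B&(r-b>35)&(r<190)
    # deck+ledge: z .018-.05
    P=W[brown&(W[...,2]>0.016)&(W[...,2]<0.05)]
    rr=cv2.minAreaRect((P[:,:2]*1000).astype(np.float32)); print(n,'brown rect',np.round(rr[0],1),np.round(rr[1],1),round(rr[2],2))
    # step line scan: height profile along board x
    a=np.radians(rr[2]-90) if rr[2]>45 else np.radians(rr[2])
    ex=np.array([np.cos(a),np.sin(a)]); ey=np.array([-ex[1],ex[0]])
    s=P[:,:2]@ex; t=P[:,:2]@ey
    for lo in np.arange(s.min(),s.max(),0.006):
        q=P[(s>=lo)&(s<lo+0.006)]; print(round(lo*1000),len(q),np.round(np.percentile(q[:,2],[10,50,90])*1000,1) if len(q) else '')
    print('t range',np.percentile(t,[0,1,99,100]), 'a',np.degrees(a))
E
```

```text
top brown rect [578.4 162.3] [372.9 185.8] 83.83
465 196 [40.6 44.7 48.1]
471 150 [31.  40.1 47. ]
477 207 [28.7 32.4 36.4]
483 189 [27.9 32.6 36.9]
489 174 [29.4 33.1 36.7]
495 159 [29.2 33.2 36.5]
501 131 [28.7 32.9 36.6]
507 131 [29.6 33.4 36.7]
513 112 [29.  33.2 36.9]
519 112 [29.4 33.3 37.3]
525 110 [28.6 32.7 35.9]
531 109 [30.  33.1 36.9]
537 109 [28.4 32.8 36.3]
543 112 [29.9 33.6 37.1]
549 108 [29.8 33.1 35.9]
555 122 [28.8 32.5 36.6]
561 143 [29.3 33.1 37.4]
567 160 [29.  33.3 36.5]
573 144 [22.4 27.3 33.4]
579 144 [21.  25.  30.6]
585 149 [22.2 26.5 40.8]
591 141 [22.8 27.7 40.4]
597 108 [22.  26.9 39.5]
603 108 [22.1 27.6 40.3]
609 98 [20.6 26.5 41.4]
615 101 [21.4 25.9 39.5]
621 35 [32.4 39.5 42.8]
627 46 [35.3 40.9 45.6]
633 38 [36.5 39.3 42.3]
639 4 [35.6 39.1 43. ]
645 14 [37.4 38.4 40. ]
t range [0.03711616 0.03940798 0.40390567 0.40997816] a -6.173789978027344
scene brown rect [577.2 158.2] [371.1 187.8] 84.39
465 89 [35.5 44.2 46.9]
471 217 [32.1 36.9 46.8]
477 64 [31.7 33.5 36.2]
483 53 [31.6 33.2 35.6]
489 78 [30.6 33.3 35.8]
495 103 [31.4 33.9 35.8]
501 92 [30.8 33.2 35.5]
507 91 [31.3 33.7 35.2]
513 109 [30.9 32.9 35.2]
519 127 [31.3 33.3 35.8]
525 134 [30.9 32.9 35.1]
531 146 [31.1 33.9 35.7]
537 143 [31.2 33.3 35.4]
543 164 [31.1 33.3 35.6]
549 189 [30.9 33.2 35.9]
555 208 [30.7 33.4 35.8]
561 118 [30.9 33.5 35.5]
567 189 [26.1 31.9 34.9]
573 202 [23.6 27.2 33.8]
579 91 [22.8 25.  27.1]
585 84 [22.3 24.8 27.3]
591 92 [22.3 24.6 27.5]
597 87 [22.1 24.5 26.6]
603 87 [22.6 24.8 27.2]
609 87 [23.1 25.3 27.2]
615 122 [19.4 24.2 26.8]
621 92 [17.2 22.  27.6]
627 16 [26.2 31.1 36.4]
633 20 [29.1 32.3 36.7]
639 23 [28.4 32.7 38.3]
645 51 [29.8 33.9 37.4]
651 17 [32.2 38.1 40. ]
t range [0.02829016 0.0309607  0.39599987 0.3993625 ] a -5.609901428222656
```

```bash
cat >> fit.py <<'E'
def hmap(p,xy,soft=0.0015):
    x0,y0,a=p[:3]
    c,s=np.cos(a),np.sin(a)
    d=xy-np.array([x0,y0]); bx=d[:,0]*c+d[:,1]*s; by=-d[:,0]*s+d[:,1]*c
    sg=lambda v:0.5*(1+np.tanh(v/soft))
    iny=sg(by+.185)*sg(.185-by)
    h=sg(bx+.108)*.044-sg(bx+.100)*.012-sg(bx)*.008-sg(bx-.048)*.024
    h=h*iny
    for i in range(3,len(p),2):
        r=np.hypot(xy[:,0]-p[i],xy[:,1]-p[i+1]); w=sg(.038-r); h=h*(1-w)+w*.038
    return h
def fitboard(W,p0,cans,zb=0.001):
    B=board_mask(W)&(W[...,2]<0.05)&(W[...,2]>-0.01)
    P=W[B]
    for cxy in cans: P=P[np.hypot(P[:,0]-cxy[0],P[:,1]-cxy[1])>0.055]
    f=lambda p: np.mean(np.minimum(np.abs(P[:,2]-zb-hmap(p,P[:,:2])),0.012))
    best=None; p=np.array(p0,float)
    for k in range(4):
        sim=np.vstack([p]+[p+np.eye(len(p))[i]*(0.006 if i!=2 else 0.02) for i in range(len(p))])
        r=minimize(f,p,method='Nelder-Mead',options=dict(initial_simplex=sim,maxiter=3000,xatol=1e-5,fatol=1e-7)); p=r.x
    return p,r.fun
E
python3 - <<'E'
from fit import *
from scipy import ndimage as nd
for n in ['top','scene']:
    W=np.load('/tmp/%s.npy'%n); img=cv2.imread('pics/%s0.png'%n).astype(int)
    # soaps by colour
    b,g,r=img[...,0],img[...,1],img[...,2]
    m=board_mask(W)&(W[...,2]>.03)&(W[...,2]<.05)&(r>180)&(g>150)&(r-b>40)
    l,k=nd.label(m); so=[]
    for i in range(1,k+1):
        if (l==i).sum()>100:
            q=W[l==i]; mn=(q.min(0)+q.max(0))/2; so+=list(mn[:2]); print('soap',mn,(l==i).sum())
    # handles
    for nm,zr,zt in [('hi',(0.12,0.2),0)]:
        mm=(W[...,2]>.115)&(W[...,2]<.2)&board_mask(W); l,k=nd.label(mm)
        for i in range(1,k+1):
            if (l==i).sum()>30:
                q=W[l==i]; z=q[:,2]; print(n,'high',(l==i).sum(),q.mean(0),np.percentile(z,[5,50,95]))
    p,f=fitboard(W,[.595,.158,-.104]+so,[(.555,.06),(.575,.285)])
    print(n,np.round(p,4),f)
E
```

```text
soap [0.64591521 0.2848165  0.04011248] 211
soap [0.64495156 0.2852914  0.03985395] 125
soap [0.62930519 0.11124634 0.03998115] 208
soap [0.61963667 0.02610465 0.03882751] 207
soap [0.6287962  0.11070654 0.03984008] 120
soap [0.61781297 0.02472706 0.03953794] 126
top high 99 [0.55543465 0.26875422 0.14809362] [0.1223277  0.15051354 0.15524421]
top high 541 [0.52500908 0.04681057 0.14124334] [0.12471022 0.13173364 0.17730694]
top [ 0.594   0.1601 -0.1077  0.6467  0.2864  0.6468  0.2864  0.6309  0.1104
  0.6181  0.0268  0.6321  0.1112  0.6211  0.0258] 0.002795910976358888
soap [0.61344452 0.02194224 0.03869031] 509
soap [0.62428995 0.10611972 0.03756328] 514
soap [0.64185981 0.28241291 0.038939  ] 532
scene high 690 [0.53573811 0.04448664 0.14256509] [0.1214603  0.13228455 0.17696059]
scene high 175 [0.55754172 0.26733894 0.14339577] [0.11706744 0.14856189 0.15285921]
scene [ 0.5908  0.1557 -0.1109  0.6173  0.0221  0.6276  0.1069  0.645   0.2832] 0.0025423885992182527
```

```bash
cat > handles.py <<'E'
from fit import *
def bar(W,zlo,zhi,box):
    m=(W[...,2]>zlo)&(W[...,2]<zhi)&(W[...,0]>box[0])&(W[...,0]<box[1])&(W[...,1]>box[2])&(W[...,1]<box[3])
    P=W[m]; 
    if len(P)<8: return None
    r=cv2.minAreaRect((P[:,:2]*1000).astype(np.float32))
    c=P.mean(0); u,s,v=np.linalg.svd(P[:,:2]-c[:2],full_matrices=False)
    d=v[0]*np.sign(v[0][1]); 
    return len(P),np.round(c*1000,1),'rectc',np.round(r[0],1),np.round(r[1],1),'ydir',np.round(np.degrees(np.arctan2(-d[0],d[1])),1)
E
python3 - <<'E'
from handles import *
from scipy import ndimage as nd
for n in ['top','scene']:
    W=np.load('/tmp/%s.npy'%n); img=cv2.imread('pics/%s0.png'%n).astype(int)
    print(n,'can',bar(W,.163,.2,(.46,.62,-.03,.13)))
    print(n,'pail',bar(W,.140,.2,(.48,.62,.2,.34)))
    b,g,r=img[...,0],img[...,1],img[...,2]
    # mat
    m=(r-b>50)&(W[...,0]>.35)&(W[...,0]<.56)&(W[...,1]<-.1)&(W[...,1]>-.43)&(W[...,2]<.014)
    l,k=nd.label(m); i=1+np.argmax([ (l==j).sum() for j in range(1,k+1)]); q=W[l==i]
    R=cv2.minAreaRect((q[:,:2]*1000).astype(np.float32)); print('mat',np.round(R[0]),np.round(R[1]),R[2],np.median(q[:,2]))
    # rest & spatula
    S=(W[...,0]>.5)&(W[...,0]<.72)&(W[...,1]>-.42)&(W[...,1]<-.12)
    h=S&(W[...,2]>.05); q=W[h]; R=cv2.minAreaRect((q[:,:2]*1000).astype(np.float32)); print('handle',h.sum(),np.round(R[0],1),np.round(R[1]),R[2])
    h=S&(W[...,2]>.02)&(W[...,2]<.04)&(r-b<40); l,k=nd.label(h)
    i=1+np.argmax([ (l==j).sum() for j in range(1,k+1)]); q=W[l==i];R=cv2.minAreaRect((q[:,:2]*1000).astype(np.float32)); print('rest',(l==i).sum(),np.round(R[0],1),np.round(R[1]),R[2])
    h=S&(abs(r-g)<12)&(abs(g-b)<12)&(W[...,1]>-.24)&(W[...,2]>.004)&(W[...,2]<.03); l,k=nd.label(h)
    i=1+np.argmax([ (l==j).sum() for j in range(1,k+1)]);q=W[l==i];R=cv2.minAreaRect((q[:,:2]*1000).astype(np.float32)); print('blade',(l==i).sum(),np.round(R[0],1),np.round(R[1]),R[2],np.percentile(q[:,2],[10,50,90]))
E
```

```text
top can (133, array([527.2,  47.7, 174.8]), 'rectc', array([528.2,  48.1]), array([72.7, 14.5]), 'ydir', np.float64(-8.3))
top pail (91, array([555.9, 269.5, 150.6]), 'rectc', array([556.9, 270.7]), array([62.8, 12.1]), 'ydir', np.float64(-26.8))
mat [ 433. -265.] [241. 109.] 84.40753936767578 0.004585448126609215
handle 368 [ 603.  -300.8] [120.  32.] 84.6622085571289
rest 653 [ 570.5 -290.4] [147.  60.] 80.41653442382812
blade 330 [ 615.  -182.6] [104.  54.] 84.53741455078125 [0.00654415 0.01112377 0.0153083 ]
scene can (186, array([529. ,  45. , 173.5]), 'rectc', array([526.1,  45.1]), array([74.1, 19. ]), 'ydir', np.float64(-7.8))
scene pail (136, array([558.5, 267.7, 148.8]), 'rectc', array([556.6, 268.3]), array([62.4, 15. ]), 'ydir', np.float64(-26.9))
mat [ 431. -267.] [243. 113.] 84.40270233154297 0.005797916925982305
handle 424 [ 602.9 -305. ] [120.  34.] 84.8101577758789
rest 1244 [ 605.  -299.9] [147. 132.] 80.46420288085938
blade 391 [ 607.1 -185. ] [94. 59.] 83.26797485351562 [0.00890264 0.01179601 0.01477908]
```

```bash
cat > mv.py <<'E'
import sys
from h import *
def phi():
    R=robot.get_obs()['tcp_rot']; return np.arctan2(R[1,1]-R[0,0]*0,R[0,1])
def plan(x,y,z,ph=None):
    o=robot.get_obs(); R=np.array(o['tcp_rot']); p=np.array(o['ee_pos']); f=phi()
    d=np.array([x,y,z])-p
    t=0 if ph is None else -((ph-f+np.pi)%(2*np.pi)-np.pi)
    g=f-t
    Y=np.array([np.cos(g),np.sin(g)]); X=np.array([-Y[1],Y[0]])
    s=np.array([d[:2]@X,d[:2]@Y,-d[2]])/0.03
    print('t',round(o['time_s'],2),'tcp',np.round(p,4),'phi',round(f,3),'F',np.round(o['contact_force'],1),'w',round(o['gripper_width'],4))
    print('turn shares total',round(t/0.12,2),'then shift shares',np.round(s,2))
if __name__=='__main__':
    a=[float(v) for v in sys.argv[1:]]
    plan(*a)
E
python3 mv.py .527 .047 .25 -0.14
```

```text
t 0.15 tcp [0.2216 0.5839 0.2217] phi 1.208 F [-0.  -0.3  0.2] w 0.0872
turn shares total 11.23 then shift shares [-16.3   12.58  -0.94]
```

carry_out([
  [[0,0,-0.2],1],
  [[0,0,-0.2],1],
  [[0,0,-0.2],1],
  [[0,0,-0.2],1],
  [[0,0,-0.2],1],
  [[0,0,0],1],
  [[0,0,0],1],
  [[0,0,0],1],
  [[0,0,0],1],
  [[0,0,0],1],
], claw=1, newtons=40)

```text
time_s: 0.98
ee_pos: [0.2217, 0.5841, 0.2521]
tcp_rot: [[-0.002, 1.0, -0.0], [1.0, 0.002, -0.001], [-0.001, -0.0, -1.0]]
contact_force: [0.5, 0.2, 0.4]
gripper_width: 0.0868
```

carry_out([
  [[0,0,0],1],
  [[0,0,0],0.23],
  [[-0.9,0.7,0],0],
  [[-0.9,0.7,0],0],
  [[-0.9,0.7,0],0],
  [[-0.9,0.7,0],0],
  [[-0.9,0.7,0],0],
  [[-0.9,0.7,0],0],
  [[-0.9,0.7,0],0],
  [[-0.9,0.7,0],0],
])

```text
time_s: 1.82
ee_pos: [0.3584, 0.3455, 0.2523]
tcp_rot: [[0.139, 0.99, -0.0], [0.99, -0.139, -0.0], [-0.0, -0.0, -1.0]]
contact_force: [0.8, -0.2, 0.0]
gripper_width: 0.0872
```

carry_out([
  [[-0.9,0.7,0],0],
  [[-0.9,0.7,0],0],
  [[-0.9,0.7,0],0],
  [[-0.9,0.7,0],0],
  [[-0.9,0.7,0],0],
  [[-0.9,0.7,0],0],
  [[-0.9,0.7,0],0],
  [[-0.9,0.7,0],0],
  [[-0.9,0.7,0],0],
  [[0,0,0],0],
])

```text
time_s: 2.65
ee_pos: [0.5135, 0.0752, 0.2522]
tcp_rot: [[0.144, 0.99, 0.001], [0.99, -0.144, -0.002], [-0.002, 0.001, -1.0]]
contact_force: [-0.5, -0.2, 0.8]
gripper_width: 0.0869
```

```bash
python3 mv.py .527 .047 .25 -0.14; python3 -c "
from h import *
c=cap('wrist','w1.png')
from handles import *
W=cloud(c); print(bar(W,.163,.2,(.46,.62,-.03,.13)))"
```

```text
t 2.65 tcp [0.5135 0.0752 0.2522] phi -0.144 F [-0.5 -0.2  0.8] w 0.0869
turn shares total -0.04 then shift shares [-0.87  0.58  0.07]
(1472, array([526.3,  48. , 174.7]), 'rectc', array([526.1,  44.5]), array([74.4, 14.1]), 'ydir', np.float64(-8.4))
```

carry_out([
  [[-0.9,0.58,0],0],
  [[0,0,0],0],
  [[0,0,0.7],0],
  [[0,0,0.7],0],
  [[0,0,0.7],0],
  [[0,0,0.7],0],
  [[0,0,0.6],0],
  [[0,0,0],0],
])

```text
time_s: 3.37
ee_pos: [0.5214, 0.0522, 0.1462]
tcp_rot: [[0.138, 0.99, -0.008], [0.99, -0.138, 0.001], [-0.0, -0.008, -1.0]]
contact_force: [-1.1, -0.2, 0.3]
gripper_width: 0.0873
```

carry_out([
  [[0,0,0],0],
  [[0,0,0],0],
  [[0,0,0],0],
  [[0,0,0],0],
  [[0,0,0],0],
  [[0,0,0],0],
  [[0,0,0],0],
  [[0,0,0],0],
], claw=0, newtons=40)

```text
time_s: 4.03
ee_pos: [0.525, 0.0509, 0.1507]
tcp_rot: [[0.139, 0.99, 0.0], [0.99, -0.139, -0.0], [0.0, 0.0, -1.0]]
contact_force: [-0.5, 0.0, 0.1]
gripper_width: 0.0416
```

```bash
python3 mv.py .48 -.2 .25 -0.1; python3 -c "
from h import *
c=cap('wrist','w2.png')"
```

```text
t 4.03 tcp [0.525  0.0509 0.1507] phi -0.14 F [-0.5  0.   0.1] w 0.0416
turn shares total -0.33 then shift shares [-8.47 -0.66 -3.31]
```

carry_out([
  [[0,0,0],0],
  [[0,0,0],0],
  [[0,0,0],0],
  [[0,0,0],0],
  [[0,0,0],0],
  [[0,0,0],0],
  [[0,0,0],0],
])

```text
time_s: 4.67
ee_pos: [0.525, 0.051, 0.1506]
tcp_rot: [[0.139, 0.99, 0.0], [0.99, -0.139, 0.0], [0.0, 0.0, -1.0]]
contact_force: [0.7, -0.1, 0.3]
gripper_width: 0.0137
```

View pics/w2.png

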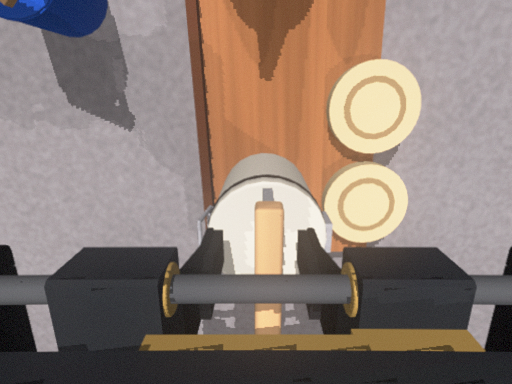

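carry_out([
  [[0,0,-0.3],0],
  [[0,0,-0.6],0],
  [[0,0,-0.6],0],
  [[0,0,-0.4],0],
  [[0,0,0],0],
  [[0,0,0],0],
])

```text
time_s: 5.17
ee_pos: [0.5251, 0.0509, 0.2079]
tcp_rot: [[0.139, 0.99, 0.001], [0.99, -0.139, -0.0], [0.0, 0.001, -1.0]]
contact_force: [-0.1, -0.8, -4.7]
gripper_width: 0.0136
```

```bash
python3 mv.py .426 -.327 .21 -0.14
```

```text
t 5.17 tcp [0.5251 0.0509 0.2079] phi -0.14 F [-0.1 -0.8 -4.7] w 0.0136
turn shares total 0.0 then shift shares [-12.94  -1.51  -0.07]
```

carry_out([
  [[-0.2,0,0],0],
  [[-0.4,-0.05,0],0],
  [[-0.6,-0.07,0],0],
  [[-0.7,-0.08,0],0],
  [[-0.7,-0.08,0],0],
  [[-0.7,-0.08,0],0],
  [[-0.7,-0.08,0],0],
  [[-0.7,-0.08,0],0],
  [[-0.7,-0.08,0],0],
  [[-0.7,-0.08,0],0],
])

```text
time_s: 6.0
ee_pos: [0.4776, -0.129, 0.2063]
tcp_rot: [[0.14, 0.99, -0.002], [0.99, -0.14, 0.0], [0.0, -0.002, -1.0]]
contact_force: [0.1, -0.7, -3.7]
gripper_width: 0.0136
```

carry_out([
  [[-0.7,-0.08,0],0],
  [[-0.7,-0.08,0],0],
  [[-0.7,-0.08,0],0],
  [[-0.7,-0.08,0],0],
  [[-0.7,-0.08,0],0],
  [[-0.7,-0.08,0],0],
  [[-0.7,-0.08,0],0],
  [[-0.7,-0.08,0],0],
  [[-0.5,-0.07,0],0],
  [[-0.3,-0.05,0],0],
])

```text
time_s: 6.83
ee_pos: [0.428, -0.3164, 0.2063]
tcp_rot: [[0.141, 0.99, -0.002], [0.99, -0.141, 0.001], [0.0, -0.002, -1.0]]
contact_force: [0.4, 1.0, -4.2]
gripper_width: 0.0138
```

```bash
python3 mv.py .426 -.327 .123 -0.14; python3 -c "
from h import *
c=cap('scene','s2.png')"
```

```text
t 6.83 tcp [ 0.428  -0.3164  0.2063] phi -0.142 F [ 0.4  1.  -4.2] w 0.0138
turn shares total -0.01 then shift shares [-0.36 -0.02  2.78]
```

View pics/s2.png

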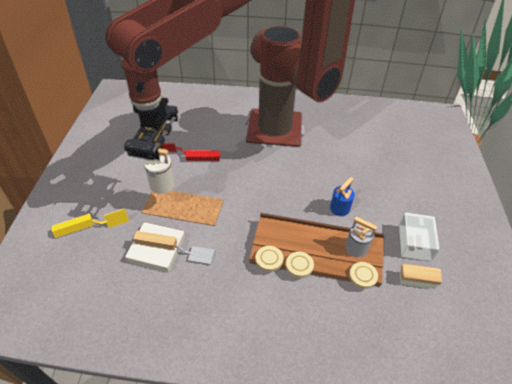

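carry_out([
  [[-0.2,0,0],0],
  [[0,0,0.4],0],
  [[0,0,0.5],0],
  [[0,0,0.5],0],
  [[0,0,0.5],0],
  [[0,0,0.3],0],
  [[0,0,0.2],0],
  [[0,0,0],0],
  [[0,0,0],0],
])

```text
time_s: 7.63
ee_pos: [0.4293, -0.32, 0.1355]
tcp_rot: [[0.139, 0.99, -0.0], [0.99, -0.139, 0.0], [0.0, -0.0, -1.0]]
contact_force: [-0.5, -0.3, -5.1]
gripper_width: 0.0136
```

```bash
python3 mv.py .426 -.327 .123 -0.14
```

```text
t 7.63 tcp [ 0.4293 -0.32    0.1355] phi -0.139 F [-0.5 -0.3 -5.1] w 0.0136
turn shares total 0.01 then shift shares [-0.25 -0.08  0.42]
```

carry_out([
  [[-0.2,-0.08,0],0],
  [[0,0,0.2],0],
  [[0,0,0.12],0],
  [[0,0,0.1],0],
  [[0,0,0.06],0],
  [[0,0,0],0],
  [[0,0,0],0],
])

```text
time_s: 8.22
ee_pos: [0.4267, -0.3265, 0.1224]
tcp_rot: [[0.139, 0.99, 0.002], [0.99, -0.139, -0.001], [-0.001, 0.002, -1.0]]
contact_force: [0.8, 1.9, 3.2]
gripper_width: 0.0133
```

```bash
python3 mv.py .426 -.327 .123 -0.14
```

```text
t 8.22 tcp [ 0.4267 -0.3265  0.1224] phi -0.14 F [0.8 1.9 3.2] w 0.0133
turn shares total 0.0 then shift shares [-0.02 -0.02 -0.02]
```

carry_out([
  [[0,0,0],0],
  [[0,0,0],0],
  [[0,0,0],0],
  [[0,0,0],0],
  [[0,0,0],0],
  [[0,0,-0.4],0],
  [[0,0,-0.8],0],
  [[0,0,-1],0],
  [[0,0,-1],0],
  [[0,0,-1],0],
], claw=1)

```text
time_s: 9.05
ee_pos: [0.4257, -0.3258, 0.2493]
tcp_rot: [[0.139, 0.99, 0.0], [0.99, -0.139, -0.0], [-0.0, 0.0, -1.0]]
contact_force: [-0.6, -0.6, -0.4]
gripper_width: 0.0723
```

```bash
python3 mv.py .557 .2695 .25 -0.47; python3 -c "
from h import *
c=cap('scene','s3.png')"
```

```text
t 9.05 tcp [ 0.4257 -0.3258  0.2493] phi -0.14 F [-0.6 -0.6 -0.4] w 0.0723
turn shares total 2.75 then shift shares [19.67 -5.08 -0.02]
```

View pics/s3.png

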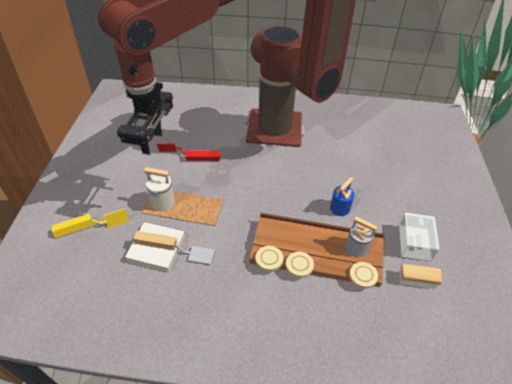

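carry_out([
  [[0,0,-0.3],0.9],
  [[0,0,0],0.9],
  [[0,0,0],0.95],
  [[0.6,-0.15,0],0],
  [[0.95,-0.25,0],0],
  [[0.95,-0.25,0],0],
  [[0.95,-0.25,0],0],
  [[0.95,-0.25,0],0],
  [[0.95,-0.25,0],0],
  [[0.95,-0.25,0],0],
])

```text
time_s: 9.93
ee_pos: [0.4674, -0.1337, 0.257]
tcp_rot: [[0.453, 0.892, 0.001], [0.892, -0.453, -0.0], [-0.0, 0.001, -1.0]]
contact_force: [1.3, -0.8, 0.9]
gripper_width: 0.0869
```

carry_out([
  [[0.95,-0.25,0],0],
  [[0.95,-0.25,0],0],
  [[0.95,-0.25,0],0],
  [[0.95,-0.25,0],0],
  [[0.95,-0.25,0],0],
  [[0.95,-0.25,0],0],
  [[0.95,-0.25,0],0],
  [[0.95,-0.25,0],0],
  [[0.95,-0.25,0],0],
  [[0.95,-0.25,0],0],
])

```text
time_s: 10.77
ee_pos: [0.5296, 0.1546, 0.257]
tcp_rot: [[0.452, 0.892, 0.001], [0.892, -0.452, 0.0], [0.0, 0.001, -1.0]]
contact_force: [0.2, -0.3, 0.2]
gripper_width: 0.087
```

```bash
python3 mv.py .557 .2695 .25 -0.47
```

```text
t 10.77 tcp [0.5296 0.1546 0.257 ] phi -0.469 F [ 0.2 -0.3  0.2] w 0.087
turn shares total 0.0 then shift shares [ 3.83 -0.92  0.23]
```

carry_out([
  [[0.9,-0.2,0],0],
  [[0.9,-0.2,0],0],
  [[0.8,-0.2,0],0],
  [[0.4,-0.1,0],0],
  [[0,0,0],0],
  [[0,0,0],0],
])

```text
time_s: 11.27
ee_pos: [0.5512, 0.2427, 0.2562]
tcp_rot: [[0.451, 0.892, -0.0], [0.892, -0.451, -0.001], [-0.001, 0.0, -1.0]]
contact_force: [-0.4, 0.3, 0.5]
gripper_width: 0.0869
```

```bash
python3 -c "
from handles import *
c=cap('wrist','w3.png')
W=cloud(c); print(bar(W,.140,.2,(.48,.64,.2,.34)))";python3 mv.py .557 .2695 .125 -0.47; 
```

```text
(1000, array([556.5, 270.2, 150.1]), 'rectc', array([555.7, 269. ]), array([63.2, 11.5]), 'ydir', np.float64(-27.0))
t 11.32 tcp [0.5512 0.242  0.2562] phi -0.47 F [ 0.6 -0.4 -0.2] w 0.0869
turn shares total 0.0 then shift shares [ 0.9  -0.24  4.37]
```

carry_out([
  [[0.9,-0.26,0],0],
  [[0,0,0.5],0],
  [[0,0,0.8],0],
  [[0,0,0.8],0],
  [[0,0,0.8],0],
  [[0,0,0.8],0],
  [[0,0,0.5],0],
  [[0,0,0.15],0],
  [[0,0,0],0],
  [[0,0,0],0],
])

```text
time_s: 12.15
ee_pos: [0.5573, 0.2697, 0.1267]
tcp_rot: [[0.454, 0.891, 0.001], [0.891, -0.454, 0.0], [0.001, 0.001, -1.0]]
contact_force: [-0.2, 0.0, 0.3]
gripper_width: 0.0872
```

carry_out([
  [[0,0,0],0],
  [[0,0,0],0],
  [[0,0,0],0],
  [[0,0,0],0],
  [[0,0,0],0],
  [[0,0,0],0],
  [[0,0,0],0],
  [[0,0,0],0],
  [[0,0,0],0],
  [[0,0,0],0],
], claw=0, newtons=40)

```text
time_s: 12.98
ee_pos: [0.5567, 0.2704, 0.1256]
tcp_rot: [[0.453, 0.892, -0.0], [0.892, -0.453, -0.0], [-0.0, -0.0, -1.0]]
contact_force: [0.3, -0.5, -0.8]
gripper_width: 0.0286
```

carry_out([
  [[0,0,0],0],
  [[0,0,0],0],
  [[0,0,0],0],
  [[0,0,0],0],
  [[0,0,0],0],
])

```text
time_s: 13.4
ee_pos: [0.5567, 0.2704, 0.1255]
tcp_rot: [[0.453, 0.892, -0.0], [0.892, -0.453, -0.0], [-0.0, -0.0, -1.0]]
contact_force: [1.3, 0.4, -0.9]
gripper_width: 0.0116
```

carry_out([
  [[0,0,-0.3],0],
  [[0,0,-0.6],0],
  [[0,0,-0.6],0],
  [[0,0,-0.5],0],
  [[0,0,-0.2],0],
  [[0,0,0],-0.5],
  [[0,0,0],-0.8],
  [[0,0,0],-0.8],
  [[0,0,0],-0.7],
  [[0,0,0],-0.3],
])

```text
time_s: 14.23
ee_pos: [0.5561, 0.2703, 0.191]
tcp_rot: [[0.093, 0.996, -0.001], [0.996, -0.093, -0.0], [-0.001, -0.001, -1.0]]
contact_force: [-0.1, -0.8, -2.5]
gripper_width: 0.0115
```

```bash
python3 mv.py .438 -.201 .185 
```

```text
t 14.23 tcp [0.5561 0.2703 0.191 ] phi -0.093 F [-0.1 -0.8 -2.5] w 0.0115
turn shares total 0.0 then shift shares [-16.01  -2.46   0.2 ]
```

carry_out([
  [[-0.3,-0.05,0],0],
  [[-0.6,-0.1,0],0],
  [[-0.85,-0.13,0],0],
  [[-0.85,-0.13,0],0],
  [[-0.85,-0.13,0],0],
  [[-0.85,-0.13,0],0],
  [[-0.85,-0.13,0],0],
  [[-0.85,-0.13,0],0],
  [[-0.85,-0.13,0],0],
  [[-0.85,-0.13,0],0],
])

```text
time_s: 15.07
ee_pos: [0.4974, 0.0425, 0.1913]
tcp_rot: [[0.099, 0.995, -0.001], [0.995, -0.099, -0.0], [-0.0, -0.001, -1.0]]
contact_force: [1.1, -0.5, -2.6]
gripper_width: 0.0113
```

carry_out([
  [[-0.85,-0.13,0],0],
  [[-0.85,-0.13,0],0],
  [[-0.85,-0.13,0],0],
  [[-0.85,-0.13,0],0],
  [[-0.85,-0.13,0],0],
  [[-0.85,-0.13,0],0],
  [[-0.8,-0.13,0],0],
  [[-0.6,-0.1,0],0],
  [[-0.4,-0.1,0],0],
  [[-0.2,0,0],0],
])

```text
time_s: 15.9
ee_pos: [0.4433, -0.1663, 0.1913]
tcp_rot: [[0.101, 0.995, -0.001], [0.995, -0.101, -0.0], [-0.0, -0.001, -1.0]]
contact_force: [0.6, 1.4, -2.9]
gripper_width: 0.0117
```

carry_out([
  [[0,0,0.3],0],
  [[0,0,0.5],0],
  [[0,0,0.5],0],
  [[0,0,0.5],0],
  [[0,0,0.4],0],
  [[0,0,0.2],0],
  [[0,0,0],0],
  [[0,0,0],0],
])

```text
time_s: 16.57
ee_pos: [0.4446, -0.1641, 0.1194]
tcp_rot: [[0.097, 0.995, -0.001], [0.995, -0.097, 0.001], [0.001, -0.001, -1.0]]
contact_force: [0.6, 0.2, -2.6]
gripper_width: 0.0117
```

```bash
python3 mv.py .438 -.201 .0975 
```

```text
t 16.57 tcp [ 0.4446 -0.1641  0.1194] phi -0.097 F [ 0.6  0.2 -2.6] w 0.0117
turn shares total 0.0 then shift shares [-1.25 -0.1   0.73]
```

carry_out([
  [[-0.4,-0.05,0],0],
  [[-0.5,-0.05,0],0],
  [[-0.35,0,0],0],
  [[0,0,0.2],0],
  [[0,0,0.2],0],
  [[0,0,0.15],0],
  [[0,0,0.1],0],
  [[0,0,0.08],0],
  [[0,0,0],0],
  [[0,0,0],0],
])

```text
time_s: 17.4
ee_pos: [0.4381, -0.2014, 0.0976]
tcp_rot: [[0.097, 0.995, -0.0], [0.995, -0.097, 0.0], [0.0, -0.0, -1.0]]
contact_force: [-0.6, 0.3, -2.8]
gripper_width: 0.0111
```

```bash
python3 mv.py .438 -.201 .0975 
```

```text
t 17.4 tcp [ 0.4381 -0.2014  0.0976] phi -0.097 F [-0.6  0.3 -2.8] w 0.0111
turn shares total 0.0 then shift shares [ 0.01 -0.    0.  ]
```

carry_out([
  [[0,0,0.04],0],
  [[0,0,0.04],0],
  [[0,0,0],0],
  [[0,0,0],0],
])

```text
time_s: 17.73
ee_pos: [0.4392, -0.2018, 0.0973]
tcp_rot: [[0.097, 0.995, 0.002], [0.995, -0.097, -0.001], [-0.0, 0.002, -1.0]]
contact_force: [-2.2, 3.8, 9.7]
gripper_width: 0.0117
```

Touchdown. Release and rise.

carry_out([
  [[0,0,0],0],
  [[0,0,0],0],
  [[0,0,0],0],
  [[0,0,0],0],
  [[0,0,0],0],
  [[0,0,-0.3],0],
  [[0,0,-0.6],0],
  [[0,0,-1],0],
  [[0,0,-1],0],
  [[0,0,-1],0],
], claw=1)

```text
time_s: 18.57
ee_pos: [0.4378, -0.2016, 0.214]
tcp_rot: [[0.097, 0.995, -0.0], [0.995, -0.097, 0.0], [0.0, -0.0, -1.0]]
contact_force: [-0.0, -0.5, -0.3]
gripper_width: 0.0699
```

carry_out([
  [[0.5,-0.5,-0.3],0],
  [[0.8,-0.8,0],0],
  [[0.8,-0.8,0],0],
  [[0.8,-0.8,0],0],
  [[0.8,-0.8,0],0],
  [[0.5,-0.5,0],0],
])

```text
time_s: 19.07
ee_pos: [0.3232, -0.0623, 0.2215]
tcp_rot: [[0.097, 0.995, -0.0], [0.995, -0.097, 0.0], [0.0, -0.0, -1.0]]
contact_force: [0.2, 0.9, 0.5]
gripper_width: 0.0873
```

```bash
cat > spat.py <<'E'
from fit import *
from scipy import ndimage as nd
def spat(n,c,W):
    img=c['img'].astype(int)
    b,g,r=img[...,0],img[...,1],img[...,2]
    S=(W[...,0]>.5)&(W[...,0]<.74)&(W[...,1]>-.46)&(W[...,1]<-.10)
    h=S&(W[...,2]>.05)&(W[...,2]<.075); q=W[h]
    R=cv2.minAreaRect((q[:,:2]*1000).astype(np.float32)); 
    m=q[:,:2].mean(0); v=np.linalg.svd(q[:,:2]-m,full_matrices=False)[2][0]; v=v*np.sign(v[1])
    print(n,'handle',h.sum(),np.round(R[0],1),np.round(R[1]),round(R[2],1),'mean',np.round(m*1000,1),'axis ang',np.round(np.degrees(np.arctan2(v[1],v[0])),1),'z',np.percentile(q[:,2],[10,50,90]))
    h=S&(W[...,2]>.02)&(W[...,2]<.042); l,k=nd.label(h)
    i=1+np.argmax([(l==j).sum() for j in range(1,k+1)]); q=W[l==i];R=cv2.minAreaRect((q[:,:2]*1000).astype(np.float32)); print('rest',(l==i).sum(),np.round(R[0],1),np.round(R[1]),R[2])
E
python3 - <<'E'
from spat import *
for n in ['top','scene']:
    c=cap(n,n+'4.png'); W=cloud(c); spat(n,c,W)
E
```

```text
top handle 371 [ 577.4 -352.1] [233.  66.] 64.3 mean [ 601.1 -302.6] axis ang 77.8 z [0.05410096 0.05842068 0.0616414 ]
rest 658 [ 570.6 -290.3] [147.  61.] 80.01174926757812
scene handle 431 [ 578.9 -356.2] [234.  69.] 63.5 mean [ 602.2 -306.7] axis ang 76.1 z [0.05481066 0.05856947 0.06084454]
rest 1290 [ 605.7 -299.8] [146. 131.] 80.32683563232422
```

View pics/scene4.png

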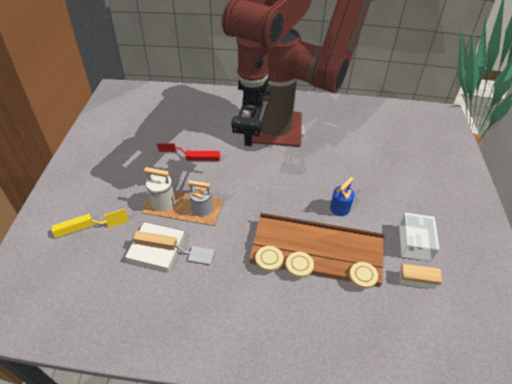

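```bash
python3 mv.py .606 -.268 .22 -.0925 
```

```text
t 19.17 tcp [ 0.3238 -0.0624  0.2218] phi -0.095 F [ 0.5 -0.6 -0.5] w 0.0873
turn shares total -0.02 then shift shares [-5.96 10.    0.06]
```

carry_out([
  [[-0.3,0.5,0],0],
  [[-0.55,0.9,0],0],
  [[-0.55,0.9,0],0],
  [[-0.55,0.9,0],0],
  [[-0.55,0.9,0],0],
  [[-0.55,0.9,0],0],
  [[-0.55,0.9,0],0],
  [[-0.55,0.9,0],0],
  [[-0.55,0.9,0],0],
  [[-0.55,0.9,0],0],
])

```text
time_s: 20.0
ee_pos: [0.568, -0.248, 0.2209]
tcp_rot: [[0.098, 0.995, -0.0], [0.995, -0.098, -0.0], [-0.0, -0.0, -1.0]]
contact_force: [0.6, 1.0, 0.8]
gripper_width: 0.0873
```

carry_out([
  [[-0.55,0.9,0],0],
  [[-0.3,0.5,0],0],
  [[0,0,0],0],
  [[0,0,0],0],
])

```text
time_s: 20.33
ee_pos: [0.6059, -0.2765, 0.2202]
tcp_rot: [[0.098, 0.995, -0.001], [0.995, -0.098, 0.001], [0.001, -0.001, -1.0]]
contact_force: [-1.0, -0.4, -0.6]
gripper_width: 0.0869
```

```bash
python3 mv.py .606 -.268 .0335 -.0925; python3 - <<'E'
from h import *
c=cap('wrist','w5.png'); W=cloud(c)
np.save('/tmp/w5.npy',W)
S=(W[...,0]>.5)&(W[...,0]<.74)&(W[...,1]>-.40)&(W[...,1]<-.10)
q=W[S&(W[...,2]>.05)&(W[...,2]<.075)]
R=cv2.minAreaRect((q[:,:2]*1000).astype(np.float32)); print('handle',len(q),R, np.median(q[:,2]))
for r0 in np.arange(q[:,1].min(),q[:,1].max(),.01):
    s=q[(q[:,1]>=r0)&(q[:,1]<r0+.01)]; print(round(r0,3),len(s),s[:,0].min(),s[:,0].max())
E
```

```text
t 20.33 tcp [ 0.6059 -0.2765  0.2202] phi -0.098 F [-1.  -0.4 -0.6] w 0.0869
turn shares total -0.05 then shift shares [ 0.28 -0.02  6.22]
handle 2887 ((601.1124267578125, -304.6491394042969), (119.58714294433594, 29.85297203063965), 85.59709167480469) 0.058240059046439197
-0.365 190 0.5817999677504259 0.6115003532289761
-0.355 216 0.5827292419971722 0.6118948188522011
-0.345 214 0.583888117796953 0.6127398230443662
-0.335 225 0.5840883177215819 0.6136753558290124
-0.325 227 0.5849336800089969 0.614492219812107
-0.315 231 0.5860291688660987 0.6153954746624282
-0.305 240 0.5869510622833624 0.6162790208004126
-0.295 255 0.5871570250169184 0.6171511586579296
-0.285 258 0.5882940182699108 0.6180122048365333
-0.275 263 0.589538338319166 0.6188537353016802
-0.265 268 0.5899045797520505 0.6197819752625707
-0.255 287 0.5906971585958227 0.6205084512362413
-0.245 13 0.5927831357076057 0.5999493912536403
```

View pics/w5.png

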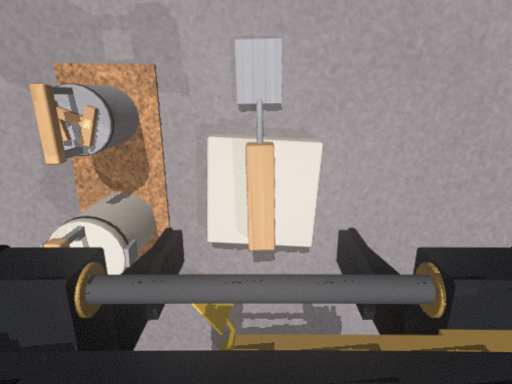

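```bash
python3 - <<'E'
from h import *
W=np.load('/tmp/w5.npy'); img=cv2.imread('pics/w5.png').astype(int)
S=(W[...,0]>.5)&(W[...,0]<.74)&(W[...,1]>-.40)&(W[...,1]<-.10)
m=S&(W[...,2]>.024)&(W[...,2]<.036)&(img.min(-1)>150)
from scipy import ndimage as nd
l,k=nd.label(m|(S&(W[...,2]>.045)&(W[...,2]<.07)&(W[...,1]<-.25)));i=1+np.argmax([(l==j).sum() for j in range(1,k+1)])
q=W[(l==i)&m]
print(cv2.minAreaRect((q[:,:2]*1000).astype(np.float32)),np.median(q[:,2]),len(q))
m=S&(W[...,2]>.004)&(W[...,2]<.02)&(W[...,1]>-.22)&(img[...,0]>140)
q=W[m];print(cv2.minAreaRect((q[:,:2]*1000).astype(np.float32)),np.median(q[:,2]),len(q))
E
```

```text
((603.5916137695312, -307.8583068847656), (130.03680419921875, 129.7626190185547), 81.31459045410156) 0.03024599230625305 8774
((611.7056884765625, -180.14517211914062), (79.66484069824219, 50.319068908691406), 85.03862762451172) 0.010841179422117542 2997
```

carry_out([
  [[0.2,-0.08,0],-0.1],
  [[0,0,0.6],0],
  [[0,0,0.9],0],
  [[0,0,0.9],0],
  [[0,0,0.9],0],
  [[0,0,0.9],0],
  [[0,0,0.7],0],
  [[0,0,0.5],0],
  [[0,0,0.3],0],
  [[0,0,0],0],
])

```text
time_s: 21.22
ee_pos: [0.6025, -0.268, 0.0486]
tcp_rot: [[0.085, 0.996, -0.003], [0.996, -0.085, 0.002], [0.001, -0.003, -1.0]]
contact_force: [0.2, 0.7, 0.1]
gripper_width: 0.0872
```

```bash
python3 mv.py .6041 -.2697 .0335 -.0855
```

```text
t 21.22 tcp [ 0.6025 -0.268   0.0486] phi -0.085 F [0.2 0.7 0.1] w 0.0872
turn shares total 0.0 then shift shares [-0.05  0.06  0.5 ]
```

carry_out([
  [[0,0.04,0.25],0],
  [[0,0,0.15],0],
  [[0,0,0.05],0],
  [[0,0,0],0],
  [[0,0,0],0],
])

```text
time_s: 21.63
ee_pos: [0.6055, -0.2695, 0.0374]
tcp_rot: [[0.085, 0.996, 0.001], [0.996, -0.085, -0.0], [-0.0, 0.001, -1.0]]
contact_force: [-0.3, 0.3, -0.1]
gripper_width: 0.0873
```

```bash
python3 mv.py .6041 -.2697 .0335 -.0855
```

```text
t 21.63 tcp [ 0.6055 -0.2695  0.0374] phi -0.086 F [-0.3  0.3 -0.1] w 0.0873
turn shares total -0.0 then shift shares [-0.01 -0.04  0.13]
```

carry_out([
  [[0,-0.04,0.1],0],
  [[0,0,0],0],
  [[0,0,0],0],
  [[0,0,0],0],
  [[0,0,0],0],
  [[0,0,0],0],
  [[0,0,0],0],
  [[0,0,0],0],
  [[0,0,0],0],
  [[0,0,0],0],
], claw=0, newtons=55)

```text
time_s: 22.47
ee_pos: [0.604, -0.2692, 0.0339]
tcp_rot: [[0.086, 0.996, 0.0], [0.996, -0.086, -0.0], [0.0, 0.0, -1.0]]
contact_force: [-0.1, 0.3, -0.6]
gripper_width: 0.0293
```

carry_out([
  [[0,0,0],0],
  [[0,0,0],0],
  [[0,0,0],0],
  [[0,0,0],0],
])

```text
time_s: 22.8
ee_pos: [0.604, -0.2692, 0.0339]
tcp_rot: [[0.085, 0.996, 0.0], [0.996, -0.085, 0.0], [0.0, 0.0, -1.0]]
contact_force: [0.1, 0.0, 0.0]
gripper_width: 0.0294
```

carry_out([
  [[0,0,-0.3],0],
  [[0,0,-0.6],0],
  [[0,0,-0.9],0],
  [[0,0,-0.9],0],
  [[0,0,-0.7],0],
  [[0,0,-0.3],0],
  [[0,0,0],0],
  [[0,0,0],0],
])

```text
time_s: 23.47
ee_pos: [0.6038, -0.2692, 0.1447]
tcp_rot: [[0.086, 0.996, 0.0], [0.996, -0.086, -0.0], [-0.0, 0.0, -1.0]]
contact_force: [0.1, 0.2, -1.7]
gripper_width: 0.0299
```

```bash
python3 mv.py .807 .002 .14; python3 - <<'E'
from h import *
c=cap('scene','s6.png')
E
```

```text
t 23.47 tcp [ 0.6038 -0.2692  0.1447] phi -0.086 F [ 0.1  0.2 -1.7] w 0.0299
turn shares total 0.0 then shift shares [9.59 5.98 0.16]
```

View pics/s6.png

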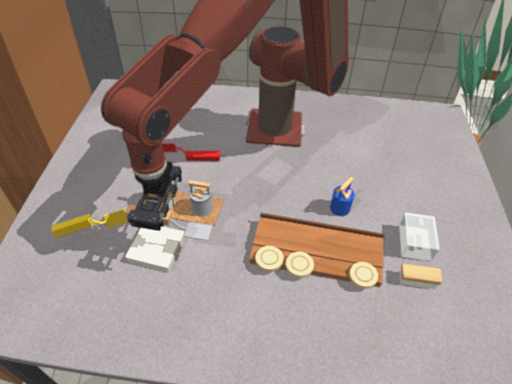

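carry_out([
  [[0.1,0.6,0],0],
  [[0.2,0.9,0],0],
  [[0.5,0.9,0],0],
  [[0.8,0.9,0],0],
  [[0.9,0.9,0],0],
  [[0.9,0.9,0],0],
  [[0.9,0.6,0],0],
  [[0.9,0.2,0],0],
  [[0.9,0,0],-0.4],
  [[0.9,0,0],-0.8],
])

```text
time_s: 24.35
ee_pos: [0.7959, -0.0734, 0.1406]
tcp_rot: [[-0.06, 0.998, -0.005], [0.998, 0.06, 0.001], [0.001, -0.005, -1.0]]
contact_force: [-0.2, -0.5, -0.5]
gripper_width: 0.0296
```

carry_out([
  [[0,0,0],-1],
  [[0,0,0],-1],
  [[0,0,0],-1],
  [[0,0,0],-1],
  [[0,0,0],-1],
  [[0,0,0],-1],
  [[0,0,0],-1],
  [[0,0,0],-1],
  [[0,0,0],-1],
  [[0,0,0],-1],
])

```text
time_s: 25.18
ee_pos: [0.7954, -0.0748, 0.1411]
tcp_rot: [[-0.953, 0.302, -0.005], [0.302, 0.953, 0.001], [0.005, -0.001, -1.0]]
contact_force: [-0.7, -0.9, -0.9]
gripper_width: 0.0298
```

```bash
python3 mv.py .807 .002 .14 1.462
```

```text
t 25.18 tcp [ 0.7954 -0.0748  0.1411] phi 1.264 F [-0.7 -0.9 -0.9] w 0.0298
turn shares total -1.65 then shift shares [-0.11  2.59  0.04]
```

carry_out([
  [[0,0,0],-0.85],
  [[0,0,0],-0.8],
  [[0,0.8,0],0],
  [[0,0.9,0],0],
  [[0,0.7,0],0],
  [[0,0.2,0],0],
  [[0,0,0],0],
  [[0,0,0],0],
])

```text
time_s: 25.85
ee_pos: [0.8049, 0.0022, 0.1427]
tcp_rot: [[-0.994, 0.114, -0.003], [0.114, 0.994, -0.001], [0.003, -0.001, -1.0]]
contact_force: [-0.3, -0.2, -1.0]
gripper_width: 0.0296
```

```bash
python3 mv.py .807 .002 .14 1.462; python3 - <<'E'
from h import *
c=cap('wrist','w7.png'); np.save('/tmp/w7.npy',cloud(c))
E
```

```text
t 25.85 tcp [0.8049 0.0022 0.1427] phi 1.457 F [-0.3 -0.2 -1. ] w 0.0296
turn shares total -0.04 then shift shares [-0.07  0.    0.09]
```

View pics/w7.png

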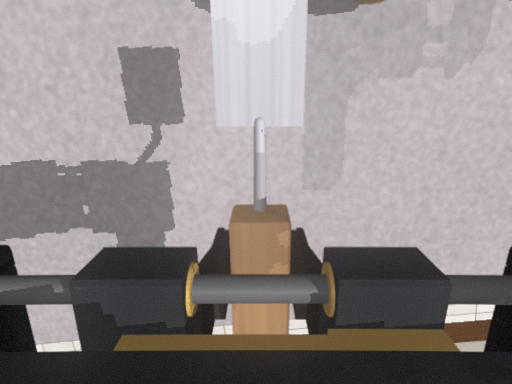

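```bash
python3 - <<'E'
from h import *
W=np.load('/tmp/w7.npy')
o=robot.get_obs(); R=np.array(o['tcp_rot']); p=np.array(o['ee_pos'])
L=(W-p)@R  # tool frame
for v in (10,40,70,100,120):
    print('blade row',v,[np.round(L[v,u]*1000,1).tolist() for u in (225,255,290)])
for v in (215,240): print('handle',v,np.round(L[v,250:281:15]*1000,1).tolist())
for n in ['top','scene']:
    c=cap(n,n+'8.png'); X=cloud(c); np.save('/tmp/%s8.npy'%n,X)
    # project predicted blade corners
    pts=np.array([[.1305,-.025,-.0234*-1],[.1305,.025,.0234],[.0645,.025,.0234],[.0645,-.025,.0234]])@R.T+p
    uv=proj(c,pts); im=c['img'].copy()
    x0,y0=uv.min(0).astype(int)-60; x0=max(x0,0);y0=max(y0,0)
    im=cv2.resize(im[y0:y0+140,x0:x0+160],None,fx=4,fy=4,interpolation=cv2.INTER_CUBIC)
    cv2.polylines(im,[((uv-[x0,y0]+.5)*4).astype(int)],True,(0,0,255),1)
    cv2.imwrite('pics/%s8z.png'%n,im)
E
```

```text
blade row 10 [[124.9, -17.7, 23.4], [124.9, -2.2, 23.7], [124.7, 15.9, 22.9]]
blade row 40 [[110.8, -18.2, 23.3], [110.9, -2.3, 23.7], [111.0, 16.4, 24.2]]
blade row 70 [[96.1, -18.8, 24.7], [96.0, -2.3, 22.6], [96.1, 16.8, 23.5]]
blade row 100 [[80.3, -19.4, 24.9], [80.4, -2.4, 23.5], [80.4, 17.3, 24.1]]
blade row 120 [[69.4, -19.6, 23.6], [69.6, -2.4, 21.2], [69.3, 17.7, 25.4]]
handle 215 [[26.0, -4.6, -14.1], [25.9, 2.9, -13.9], [26.3, 10.4, -14.9]]
handle 240 [[16.5, -4.4, -22.9], [17.2, 2.8, -24.3], [17.0, 10.0, -23.8]]
```

View pics/scene8z.png

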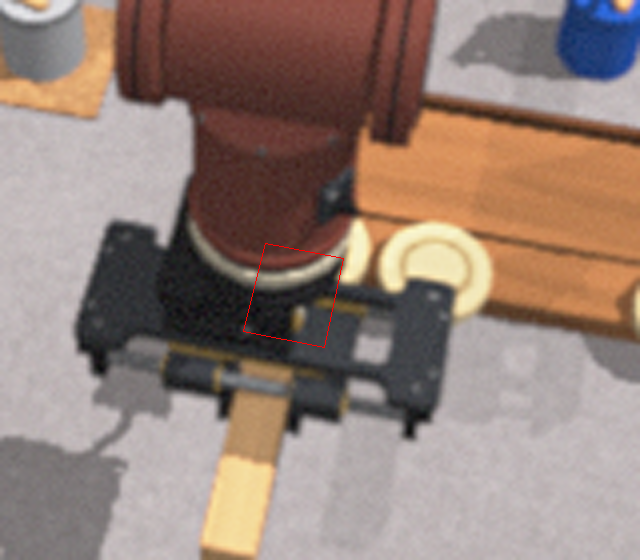

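View pics/top8z.png

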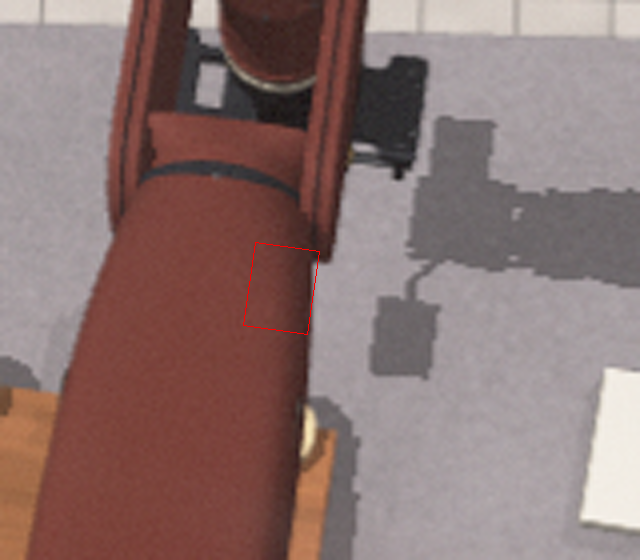

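```bash
python3 - <<'E'
from h import *
from scipy import ndimage as nd
from scipy.optimize import least_squares
o=robot.get_obs(); c=cap('wrist')
T=np.eye(4);T[:3,:3]=o['tcp_rot'];T[:3,3]=o['ee_pos']
TC=np.linalg.inv(T)@np.array(c['world_from_camera'])
print(np.round(TC,3).tolist())
def rot(ph): 
    Y=np.array([np.cos(ph),np.sin(ph),0]);Z=np.array([0,0,-1.]);return np.column_stack([np.cross(Y,Z),Y,Z])
for fn,p,ph in [('w1',[.5135,.0752,.2522],-.144),('w2',[.525,.0509,.1507],-.139),('w3',[.5512,.2424,.2562],-.469)]:
    img=cv2.imread('pics/%s.png'%fn); hsv=cv2.cvtColor(img,cv2.COLOR_BGR2HSV).astype(int)
    A=np.eye(4);A[:3,:3]=rot(ph);A[:3,3]=p; C=A@TC
    m=(hsv[...,0]>=20)&(hsv[...,0]<=32)&(hsv[...,1]>40)&(hsv[...,2]>150)
    m=nd.binary_closing(m,iterations=4); m=nd.binary_fill_holes(m)
    l,k=nd.label(m)
    for i in range(1,k+1):
        if (l==i).sum()<1500: continue
        cn,_=cv2.findContours((l==i).astype(np.uint8),cv2.RETR_EXTERNAL,cv2.CHAIN_APPROX_NONE)
        q=max(cn,key=len).astype(float); u=q.reshape(-1,2); q=q[(u[:,0]>2)&(u[:,0]<509)&(u[:,1]>2)&(u[:,1]<240)]
        if len(q)<20: continue
        d=cv2.undistortPoints(q,K(c),np.array(c['dist_coeffs'],float)).reshape(-1,2)
        D=np.column_stack([d,np.ones(len(d))])@C[:3,:3].T; s=(.037-C[2,3])/D[:,2]
        P=C[:3,3]+D*s[:,None]
        r=least_squares(lambda x:np.hypot(P[:,0]-x[0],P[:,1]-x[1])-x[2],[*P[:,:2].mean(0),.038],loss='soft_l1',f_scale=.001)
        print(fn,u.mean(0),np.round(r.x,4),'rms',np.sqrt(np.mean(r.fun**2)))
E
```

```text
[[-0.001, -0.954, -0.299, 0.084], [1.0, -0.001, -0.001, -0.0], [0.001, -0.299, 0.954, -0.162], [0.0, 0.0, 0.0, 1.0]]
w1 [354.83606557 121.81967213] [0.6296 0.1088 0.037 ] rms 0.0004291702945245785
w1 [349.75903614 192.07228916] [0.6187 0.0238 0.0369] rms 0.0006914989387422018
w2 [374.8045977  105.79310345] [0.6298 0.1084 0.0374] rms 0.0002517439153076857
w2 [366.01333333 202.69333333] [0.6192 0.0233 0.0373] rms 0.000746222038465896
w3 [318.24867725  94.80952381] [0.6466 0.2837 0.0373] rms 0.00030606544493469695
w3 [359.71597633 223.78698225] [0.6321 0.1096 0.0351] rms 0.008854492978368794
```

carry_out([
  [[-0.1,0,0],-0.04],
  [[0,0,0.4],0],
  [[0,0,0.7],0],
  [[0,0,0.8],0],
  [[0,0,0.7],0],
  [[0,0,0.5],0],
  [[0,0,0.2],0],
  [[0,0,0],0],
  [[0,0,0],0],
])

```text
time_s: 26.8
ee_pos: [0.8091, 0.0019, 0.0462]
tcp_rot: [[-0.994, 0.11, 0.0], [0.11, 0.994, -0.0], [-0.0, -0.0, -1.0]]
contact_force: [-0.3, -1.4, -1.2]
gripper_width: 0.0295
```

```bash
cat > sp.py <<'E'
import sys
from h import *
S={'A':(.619,.0236),'B':(.6297,.1086),'C':(.6466,.2837)}
ex=np.array([np.cos(-.108),np.sin(-.108)]); ey=np.array([-ex[1],ex[0]])
O=np.array([.5925,.1575])
o=robot.get_obs(); R=np.array(o['tcp_rot']); p=np.array(o['ee_pos'])
tip=p+R@np.array([.1305,0,.0234])
bx,by=(tip[:2]-O)@ex,(tip[:2]-O)@ey
print('t',round(o['time_s'],2),'tcp',np.round(p,4),'F',np.round(o['contact_force'],1),'w',round(o['gripper_width'],4),'tool x ang',round(np.degrees(np.arctan2(R[1,0],R[0,0])),2),'want',round(np.degrees(np.pi-.108),2))
print('tip bx',round(bx*1000,1),'by',round(by*1000,1),'blade top z',round(tip[2]*1000,1))
for k,s in S.items():
    d=np.array(s)-O; print(k,'bx',round(d@ex*1000,1),'by',round(d@ey*1000,1),end='; ')
print()
E
python3 sp.py
```

```text
t 26.8 tcp [0.8091 0.0019 0.0462] F [-0.3 -1.4 -1.2] w 0.0295 tool x ang 173.71 want 173.81
tip bx 101.6 by -131.1 blade top z 22.7
A bx 40.8 by -130.3; B bx 42.3 by -44.6; C bx 40.2 by 131.3;
```

carry_out([
  [[0,0,0.13],0],
  [[0,0,0],0],
  [[0.3,0,0],0],
  [[0.4,0,0],0],
  [[0.4,0,0],0],
  [[0.3,0,0],0],
  [[0.17,0,0],0],
  [[0,0,0],0],
  [[0,0,0],0],
])

```text
time_s: 27.55
ee_pos: [0.7627, 0.0072, 0.043]
tcp_rot: [[-0.994, 0.109, 0.002], [0.109, 0.994, -0.0], [-0.002, 0.0, -1.0]]
contact_force: [-0.5, 0.4, -0.7]
gripper_width: 0.0292
```

```bash
python3 sp.py; python3 -c "
from h import *
cap('wrist','w9.png');cap('scene','s9.png')"
```

```text
t 27.55 tcp [0.7627 0.0072 0.043 ] F [-0.5  0.4 -0.7] w 0.0292 tool x ang 173.73 want 173.81
tip bx 54.9 by -130.9 blade top z 19.4
A bx 40.8 by -130.3; B bx 42.3 by -44.6; C bx 40.2 by 131.3;
```

View pics/w9.png

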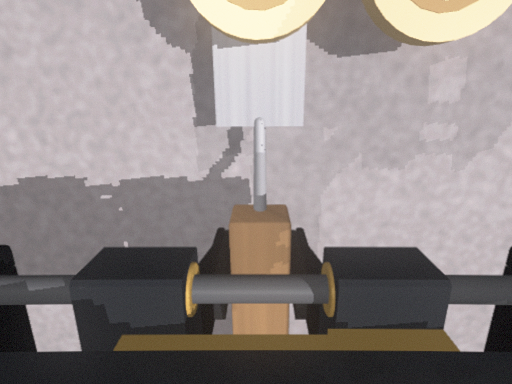

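View pics/s9.png

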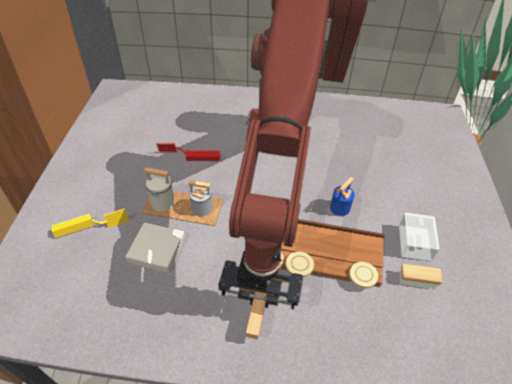

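carry_out([
  [[0,0,-0.15],0],
  [[0.03,0,-0.3],0],
  [[0.07,0,-0.3],0],
  [[0.1,0,-0.26],0],
  [[0.13,0,-0.22],0],
  [[0.16,0,-0.3],0],
  [[0.17,0,-0.15],0],
])

```text
time_s: 28.23
ee_pos: [0.7425, 0.0094, 0.0945]
tcp_rot: [[-0.994, 0.109, 0.002], [0.109, 0.994, -0.0], [-0.002, 0.0, -1.0]]
contact_force: [0.5, 0.3, -0.6]
gripper_width: 0.0294
```

```bash
python3 sp.py; python3 -c "
from h import *
cap('wrist','w10.png')"
```

```text
t 28.23 tcp [0.7425 0.0094 0.0945] F [ 0.5  0.3 -0.6] w 0.0294 tool x ang 173.72 want 173.81
tip bx 34.7 by -130.8 blade top z 70.8
A bx 40.8 by -130.3; B bx 42.3 by -44.6; C bx 40.2 by 131.3;
```

View pics/w10.png

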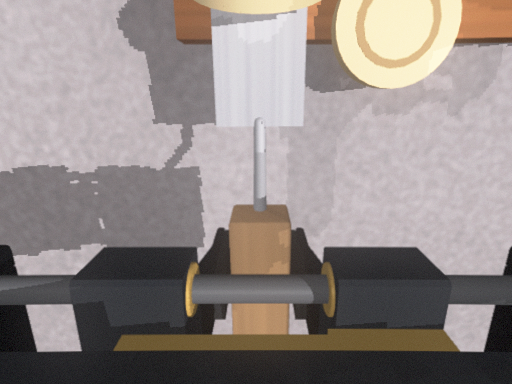

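carry_out([
  [[0.18,0,-0.1],0],
  [[0.25,0,-0.12],0],
  [[0.27,0,-0.1],0],
  [[0.25,0,-0.03],0],
  [[0.25,0,0],0],
  [[0.27,0,0],0],
  [[0.33,0,0],0],
  [[0.2,0,0],0],
  [[0,0,0],0],
  [[0,0,0],0],
])

```text
time_s: 29.12
ee_pos: [0.6824, 0.0161, 0.1029]
tcp_rot: [[-0.994, 0.109, 0.0], [0.109, 0.994, -0.0], [-0.0, 0.0, -1.0]]
contact_force: [0.8, 0.1, -0.9]
gripper_width: 0.0298
```

```bash
python3 sp.py; python3 -c "
from h import *
cap('wrist','w11.png');cap('scene','s11.png')"
```

```text
t 29.12 tcp [0.6824 0.0161 0.1029] F [ 0.8  0.1 -0.9] w 0.0298 tool x ang 173.73 want 173.81
tip bx -25.9 by -130.7 blade top z 79.5
A bx 40.8 by -130.3; B bx 42.3 by -44.6; C bx 40.2 by 131.3;
```

View pics/w11.png

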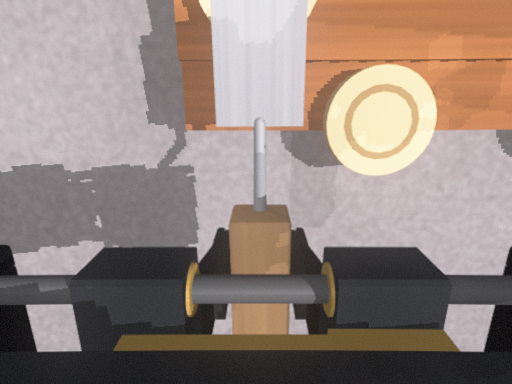

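View pics/s11.png

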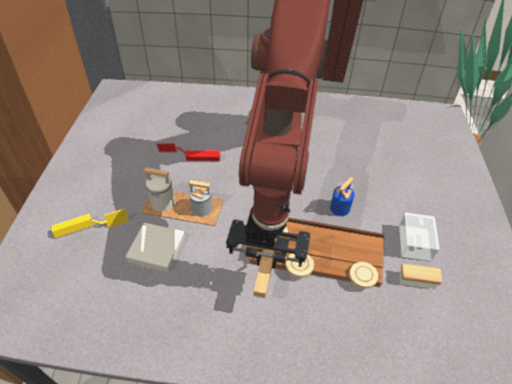

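carry_out([
  [[-0.4,0,-0.2],0],
  [[-0.8,0,0],0],
  [[-0.9,0.3,0],0],
  [[-0.9,0.5,0],0],
  [[-0.8,0.7,0],0],
  [[-0.4,0.7,0],0],
  [[-0.2,0.5,0],0],
  [[0,0.2,0],0],
  [[0,0,0],0],
  [[0,0,0],0],
])

```text
time_s: 30.05
ee_pos: [0.8229, 0.0878, 0.1083]
tcp_rot: [[-0.994, 0.109, -0.001], [0.109, 0.994, -0.001], [0.001, -0.001, -1.0]]
contact_force: [-0.4, 0.6, -1.2]
gripper_width: 0.0291
```

```bash
python3 sp.py; python3 -c "
from h import *
cap('wrist','w12.png');cap('scene','s12.png')"
```

```text
t 30.05 tcp [0.8229 0.0878 0.1083] F [-0.4  0.6 -1.2] w 0.0291 tool x ang 173.75 want 173.81
tip bx 106.1 by -44.4 blade top z 85.0
A bx 40.8 by -130.3; B bx 42.3 by -44.6; C bx 40.2 by 131.3;
```

View pics/s12.png

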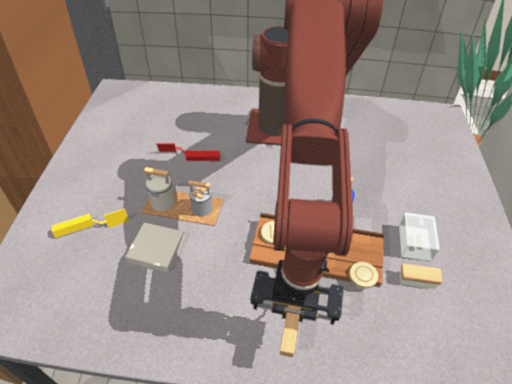

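View pics/w12.png

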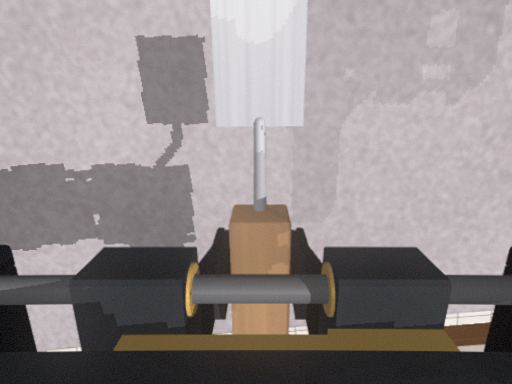

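carry_out([
  [[0,0,0.4],0],
  [[0,0,0.6],0],
  [[0,0,0.6],0],
  [[0,0,0.45],0],
  [[0,0,0.15],0],
  [[0,0,0],0],
  [[0,0,0],0],
])

```text
time_s: 30.73
ee_pos: [0.8234, 0.0877, 0.0429]
tcp_rot: [[-0.994, 0.11, -0.0], [0.11, 0.994, -0.0], [0.0, -0.0, -1.0]]
contact_force: [-0.6, 0.7, -0.3]
gripper_width: 0.0294
```

```bash
python3 sp.py
```

```text
t 30.73 tcp [0.8234 0.0877 0.0429] F [-0.6  0.7 -0.3] w 0.0294 tool x ang 173.7 want 173.81
tip bx 106.6 by -44.3 blade top z 19.5
A bx 40.8 by -130.3; B bx 42.3 by -44.6; C bx 40.2 by 131.3;
```

carry_out([
  [[0.3,0,0],0],
  [[0.4,0,0],0],
  [[0.4,0,0],0],
  [[0.35,0,0],0],
  [[0.22,0,0],0],
  [[0,0,0],0],
  [[0,0,0],0],
])

```text
time_s: 31.32
ee_pos: [0.7745, 0.0936, 0.0444]
tcp_rot: [[-0.994, 0.109, 0.002], [0.109, 0.994, 0.0], [-0.002, 0.0, -1.0]]
contact_force: [0.1, -0.3, -0.9]
gripper_width: 0.0295
```

```bash
python3 sp.py; python3 -c "
from h import *
cap('wrist','w13.png')"
```

```text
t 31.32 tcp [0.7745 0.0936 0.0444] F [ 0.1 -0.3 -0.9] w 0.0295 tool x ang 173.73 want 173.81
tip bx 57.4 by -43.8 blade top z 20.7
A bx 40.8 by -130.3; B bx 42.3 by -44.6; C bx 40.2 by 131.3;
```

View pics/w13.png

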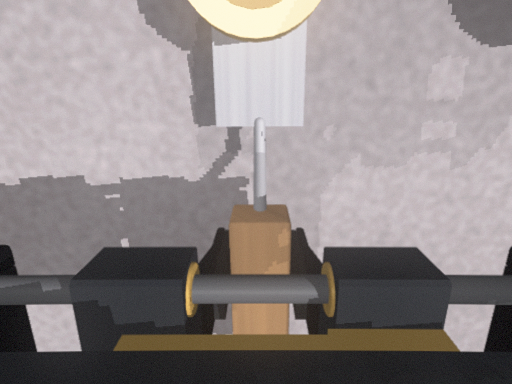

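carry_out([
  [[0.03,0,-0.12],0],
  [[0.05,0,-0.3],0],
  [[0.08,0,-0.3],0],
  [[0.1,0,-0.26],0],
  [[0.13,0,-0.22],0],
  [[0.16,0,-0.3],0],
  [[0.17,0,-0.15],0],
])

```text
time_s: 31.95
ee_pos: [0.7524, 0.096, 0.0945]
tcp_rot: [[-0.994, 0.109, 0.002], [0.109, 0.994, 0.0], [-0.002, 0.0, -1.0]]
contact_force: [0.3, 0.2, 0.0]
gripper_width: 0.0297
```

```bash
python3 sp.py; python3 -c "
from h import *
cap('wrist','w14.png')"
```

```text
t 31.95 tcp [0.7524 0.096  0.0945] F [0.3 0.2 0. ] w 0.0297 tool x ang 173.72 want 173.81
tip bx 35.2 by -43.7 blade top z 70.9
A bx 40.8 by -130.3; B bx 42.3 by -44.6; C bx 40.2 by 131.3;
```

View pics/w14.png

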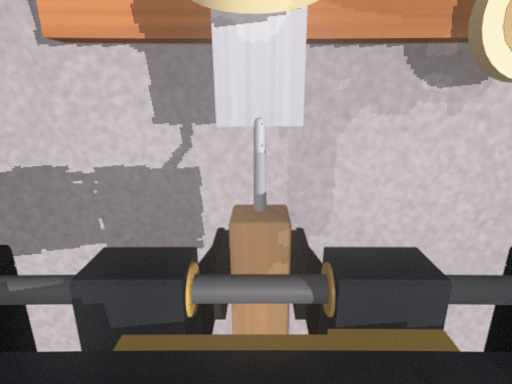

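carry_out([
  [[0.18,0,-0.1],0],
  [[0.25,0,-0.12],0],
  [[0.27,0,-0.1],0],
  [[0.25,0,-0.03],0],
  [[0.25,0,0],0],
  [[0.27,0,0],0],
  [[0.33,0,0],0],
  [[0.2,0,0],0],
  [[0,0,0],0],
  [[0,0,0],0],
])

```text
time_s: 32.83
ee_pos: [0.6922, 0.1025, 0.1028]
tcp_rot: [[-0.994, 0.109, -0.0], [0.109, 0.994, -0.0], [0.0, -0.0, -1.0]]
contact_force: [-0.0, 0.3, -0.5]
gripper_width: 0.0294
```

```bash
python3 sp.py; python3 -c "
from h import *
cap('wrist','w15.png');cap('scene','s15.png')"
```

```text
t 32.83 tcp [0.6922 0.1025 0.1028] F [-0.   0.3 -0.5] w 0.0294 tool x ang 173.73 want 173.81
tip bx -25.5 by -43.7 blade top z 79.4
A bx 40.8 by -130.3; B bx 42.3 by -44.6; C bx 40.2 by 131.3;
```

View pics/w15.png

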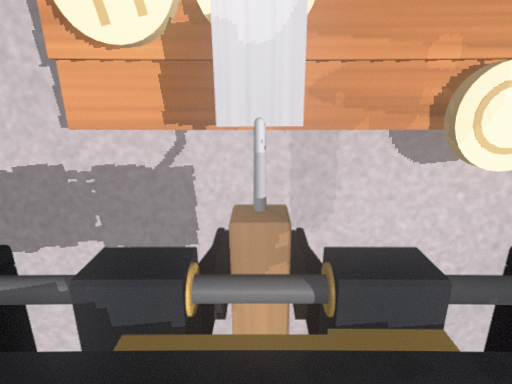

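View pics/s15.png

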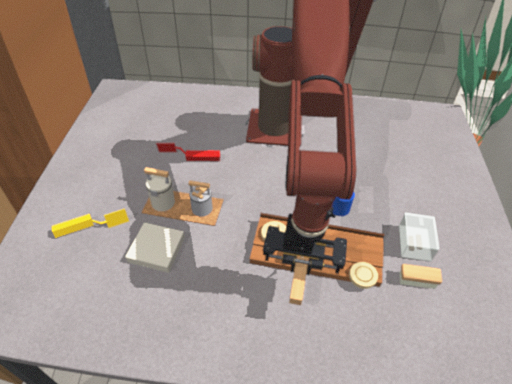

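carry_out([
  [[-0.4,0,-0.2],0],
  [[-0.8,0.2,0],0],
  [[-0.9,0.6,0],0],
  [[-0.8,0.8,0],0],
  [[-0.6,0.9,0],0],
  [[-0.4,0.9,0],0],
  [[-0.15,0.9,0],0],
  [[0,0.8,0],0],
  [[0,0.5,0],0],
  [[0,0.2,0],0],
])

```text
time_s: 33.77
ee_pos: [0.832, 0.2655, 0.1077]
tcp_rot: [[-0.994, 0.107, -0.0], [0.107, 0.994, 0.001], [0.001, 0.001, -1.0]]
contact_force: [-0.0, 1.6, -1.3]
gripper_width: 0.0295
```

carry_out([
  [[0,0,0],0],
  [[0,0,0],0],
])

```text
time_s: 33.93
ee_pos: [0.8323, 0.2614, 0.1083]
tcp_rot: [[-0.994, 0.109, -0.0], [0.109, 0.994, -0.001], [0.0, -0.001, -1.0]]
contact_force: [0.9, 0.9, -1.1]
gripper_width: 0.0296
```

```bash
python3 sp.py; python3 -c "
from h import *
cap('wrist','w16.png');cap('scene','s16.png')"
```

```text
t 33.93 tcp [0.8323 0.2614 0.1083] F [ 0.9  0.9 -1.1] w 0.0296 tool x ang 173.72 want 173.81
tip bx 96.7 by 129.4 blade top z 84.9
A bx 40.8 by -130.3; B bx 42.3 by -44.6; C bx 40.2 by 131.3;
```

View pics/s16.png

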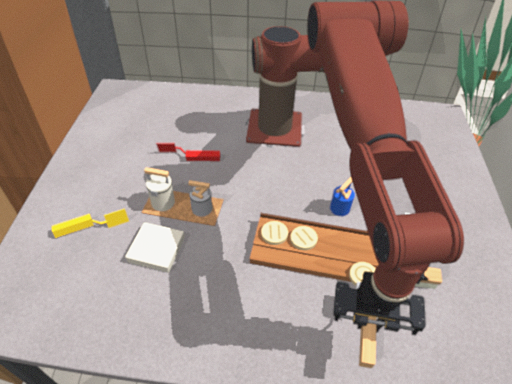

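carry_out([
  [[0,0.06,0.4],0],
  [[0,0,0.6],0],
  [[0,0,0.6],0],
  [[0,0,0.45],0],
  [[0,0,0.15],0],
  [[0,0,0],0],
  [[0,0,0],0],
])

```text
time_s: 34.62
ee_pos: [0.8323, 0.2637, 0.0422]
tcp_rot: [[-0.994, 0.11, -0.001], [0.11, 0.994, -0.0], [0.001, -0.0, -1.0]]
contact_force: [0.2, 0.0, -1.2]
gripper_width: 0.0295
```

```bash
python3 sp.py
```

```text
t 34.62 tcp [0.8323 0.2637 0.0422] F [ 0.2  0.  -1.2] w 0.0295 tool x ang 173.71 want 173.81
tip bx 96.4 by 131.6 blade top z 18.9
A bx 40.8 by -130.3; B bx 42.3 by -44.6; C bx 40.2 by 131.3;
```

carry_out([
  [[0.3,0,0],0],
  [[0.4,0,0],0],
  [[0.4,0,0],0],
  [[0.2,0,0],0],
  [[0.06,0,0],0],
  [[0,0,0],0],
  [[0,0,0],0],
])

```text
time_s: 35.2
ee_pos: [0.7928, 0.2684, 0.0439]
tcp_rot: [[-0.994, 0.109, 0.002], [0.109, 0.994, 0.0], [-0.002, 0.0, -1.0]]
contact_force: [-0.0, -0.3, -0.3]
gripper_width: 0.0292
```

```bash
python3 sp.py; python3 -c "
from h import *
cap('wrist','w17.png')"
```

```text
t 35.2 tcp [0.7928 0.2684 0.0439] F [-0.  -0.3 -0.3] w 0.0292 tool x ang 173.72 want 173.81
tip bx 56.7 by 132.0 blade top z 20.3
A bx 40.8 by -130.3; B bx 42.3 by -44.6; C bx 40.2 by 131.3;
```

View pics/w17.png

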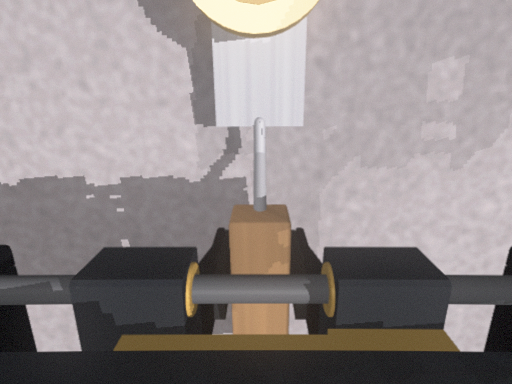

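carry_out([
  [[0.03,0,-0.13],0],
  [[0.05,0,-0.3],0],
  [[0.08,0,-0.3],0],
  [[0.1,0,-0.26],0],
  [[0.13,0,-0.22],0],
  [[0.16,0,-0.3],0],
  [[0.17,0,-0.15],0],
])

```text
time_s: 35.83
ee_pos: [0.7706, 0.271, 0.095]
tcp_rot: [[-0.994, 0.109, 0.002], [0.109, 0.994, 0.001], [-0.002, 0.001, -1.0]]
contact_force: [-0.5, 0.2, -0.3]
gripper_width: 0.0296
```

```bash
python3 sp.py; python3 -c "
from h import *
cap('wrist','w18.png')"
```

```text
t 35.83 tcp [0.7706 0.271  0.095 ] F [-0.5  0.2 -0.3] w 0.0296 tool x ang 173.72 want 173.81
tip bx 34.4 by 132.3 blade top z 71.3
A bx 40.8 by -130.3; B bx 42.3 by -44.6; C bx 40.2 by 131.3;
```

View pics/w18.png

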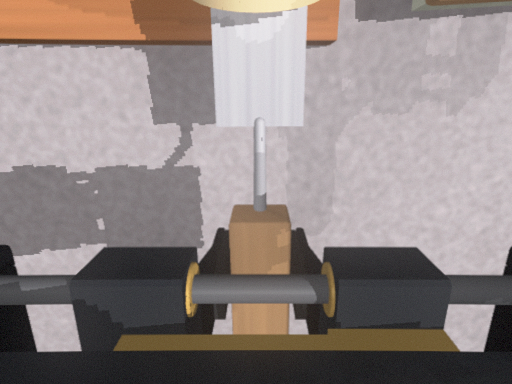

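carry_out([
  [[0.18,0,-0.1],0],
  [[0.25,0,-0.12],0],
  [[0.27,0,-0.1],0],
  [[0.25,0,-0.03],0],
  [[0.25,0,0],0],
  [[0.27,0,0],0],
  [[0.33,0,0],0],
  [[0.2,0,0],0],
  [[0,0,0],0],
  [[0,0,0],0],
])

```text
time_s: 36.72
ee_pos: [0.7105, 0.2774, 0.1031]
tcp_rot: [[-0.994, 0.109, -0.0], [0.109, 0.994, -0.0], [0.0, -0.0, -1.0]]
contact_force: [0.1, -0.4, -0.9]
gripper_width: 0.0298
```

carry_out([
  [[-0.4,0,-0.3],0],
  [[-0.8,0,-0.5],0],
  [[-0.8,0,-0.5],0],
  [[-0.8,0,-0.5],0],
  [[-0.6,0,-0.3],0],
  [[0,-0.4,0],0],
  [[0,-0.8,0],0],
  [[0,-0.9,0],0],
  [[0,-0.9,0],0],
  [[0,-0.9,0],0],
])

```text
time_s: 37.55
ee_pos: [0.7985, 0.1483, 0.165]
tcp_rot: [[-0.994, 0.109, -0.001], [0.109, 0.994, -0.0], [0.001, -0.0, -1.0]]
contact_force: [-0.2, 0.2, -2.0]
gripper_width: 0.0298
```

```bash
python3 sp.py; python3 -c "
from h import *
cap('wrist','w19.png');cap('scene','s19.png')"
```

```text
t 37.55 tcp [0.7985 0.1483 0.165 ] F [-0.2  0.2 -2. ] w 0.0298 tool x ang 173.73 want 173.81
tip bx 75.3 by 13.2 blade top z 141.8
A bx 40.8 by -130.3; B bx 42.3 by -44.6; C bx 40.2 by 131.3;
```

View pics/s19.png

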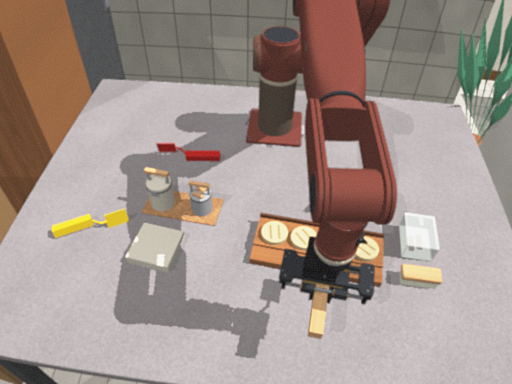

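carry_out([
  [[-0.1,-0.9,0],0],
  [[-0.1,-0.9,0],0],
  [[-0.1,-0.9,0],0],
  [[-0.1,-0.9,0],0],
  [[-0.1,-0.9,0],0],
  [[-0.1,-0.9,0],0],
  [[0,-0.9,0],0],
  [[0,-0.9,0],0],
  [[0,-0.9,0],0.3],
  [[0,-0.9,0],0.6],
])

```text
time_s: 38.48
ee_pos: [0.7862, -0.1213, 0.1656]
tcp_rot: [[-0.976, 0.217, -0.001], [0.217, 0.976, 0.0], [0.001, 0.0, -1.0]]
contact_force: [0.9, 0.2, -1.9]
gripper_width: 0.0298
```

carry_out([
  [[0,-0.6,0],1],
  [[0,-0.3,0],1],
  [[0,0,0],1],
  [[0,0,0],1],
  [[0,0,0],1],
  [[0,0,0],1],
  [[0,0,0],1],
  [[0,0,0],1],
  [[0,0,0],1],
  [[0,0,0],1],
])

```text
time_s: 39.32
ee_pos: [0.7795, -0.146, 0.1655]
tcp_rot: [[-0.147, 0.989, -0.001], [0.989, 0.147, 0.0], [0.0, -0.001, -1.0]]
contact_force: [-0.2, -0.7, -1.0]
gripper_width: 0.0298
```

```bash
python3 mv.py .6065 -.2725 .165 -.0855
```

```text
t 39.32 tcp [ 0.7795 -0.146   0.1655] phi 0.147 F [-0.2 -0.7 -1. ] w 0.0298
turn shares total 1.94 then shift shares [-4.69 -5.39  0.02]
```

carry_out([
  [[0,0,0],1],
  [[0,0,0],0.9],
  [[-0.5,-0.5,0],0],
  [[-0.8,-0.9,0],0],
  [[-0.8,-0.9,0],0],
  [[-0.8,-0.9,0],0],
  [[-0.8,-0.9,0],0],
  [[-0.6,-0.7,0],0],
  [[-0.3,-0.4,0],0],
  [[0,0,0],0],
])

```text
time_s: 40.15
ee_pos: [0.6111, -0.2744, 0.1659]
tcp_rot: [[0.078, 0.997, -0.001], [0.997, -0.078, -0.0], [-0.0, -0.001, -1.0]]
contact_force: [0.4, 0.6, -0.7]
gripper_width: 0.0294
```

carry_out([
  [[0,0,0],0],
  [[0,0,0],0],
])

```text
time_s: 40.32
ee_pos: [0.6146, -0.2718, 0.1662]
tcp_rot: [[0.075, 0.997, 0.001], [0.997, -0.075, 0.0], [0.0, 0.001, -1.0]]
contact_force: [0.1, 0.1, -1.2]
gripper_width: 0.0297
```

```bash
python3 mv.py .6065 -.2725 .034 -.0855;  python3 - <<'E'
from h import *
c=cap('wrist','w20.png'); W=cloud(c); o=robot.get_obs(); R=np.array(o['tcp_rot']); p=np.array(o['ee_pos'])
L=(W-p)@R
for v in (10,40,70,100,120):
    print('blade row',v,[np.round(L[v,u]*1000,1).tolist() for u in (225,255,290)])
img=c['img']
m=(W[...,2]>.02)&(W[...,2]<.036)&(W[...,0]>.52)&(W[...,0]<.69)&(W[...,1]<-.22)&(img.min(-1)>110)
q=W[m];print(len(q),q.min(0),q.max(0))
E
```

```text
t 40.32 tcp [ 0.6146 -0.2718  0.1662] phi -0.075 F [ 0.1  0.1 -1.2] w 0.0297
turn shares total 0.09 then shift shares [-0.04 -0.27  4.41]
blade row 10 [[122.5, -19.9, 23.5], [122.5, -4.3, 23.5], [122.4, 13.8, 23.3]]
blade row 40 [[108.2, -20.2, 21.9], [108.3, -4.4, 22.5], [108.3, 14.2, 23.1]]
blade row 70 [[93.6, -20.9, 23.2], [93.5, -4.5, 22.5], [93.5, 14.5, 22.2]]
blade row 100 [[77.9, -21.6, 24.2], [77.9, -4.6, 23.3], [77.8, 15.1, 23.3]]
blade row 120 [[66.9, -21.9, 23.3], [67.0, -4.7, 22.5], [66.8, 15.4, 24.0]]
8677 [ 0.5340729  -0.35441992  0.02005816] [ 0.67617712 -0.23424235  0.03267854]
```

View pics/w20.png

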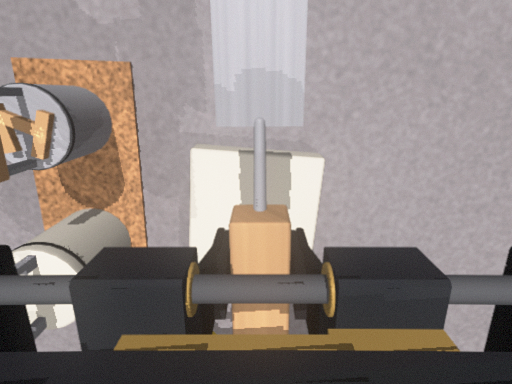

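carry_out([
  [[-0.04,-0.27,0],0.09],
  [[0,0,0.4],0],
  [[0,0,0.7],0],
  [[0,0,0.8],0],
  [[0,0,0.8],0],
  [[0,0,0.6],0],
  [[0,0,0.4],0],
  [[0,0,0.2],0],
  [[0,0,0],0],
  [[0,0,0],0],
])

```text
time_s: 41.2
ee_pos: [0.6063, -0.2731, 0.0495]
tcp_rot: [[0.085, 0.996, 0.0], [0.996, -0.085, -0.0], [-0.0, 0.001, -1.0]]
contact_force: [0.3, -0.2, -0.9]
gripper_width: 0.0295
```

```bash
python3 mv.py .6065 -.2725 .034 -.0855
```

```text
t 41.2 tcp [ 0.6063 -0.2731  0.0495] phi -0.085 F [ 0.3 -0.2 -0.9] w 0.0295
turn shares total 0.0 then shift shares [0.02 0.   0.52]
```

carry_out([
  [[0,0,0.2],0],
  [[0,0,0.14],0],
  [[0,0,0.1],0],
  [[0,0,0.06],0],
  [[0,0,0],0],
  [[0,0,0],0],
])

```text
time_s: 41.7
ee_pos: [0.6067, -0.2725, 0.0352]
tcp_rot: [[0.086, 0.996, 0.001], [0.996, -0.086, 0.001], [0.001, 0.001, -1.0]]
contact_force: [0.9, 3.6, 5.1]
gripper_width: 0.0294
```

```bash
python3 mv.py .6065 -.2725 .034 -.0855
```

```text
t 41.7 tcp [ 0.6067 -0.2725  0.0352] phi -0.086 F [0.9 3.6 5.1] w 0.0294
turn shares total -0.0 then shift shares [-0.   -0.01  0.04]
```

carry_out([
  [[0,0,0],0],
  [[0,0,0],0],
  [[0,0,0],0],
  [[0,0,0],0],
  [[0,0,0],0],
  [[0,0,0],0],
  [[0,0,-0.4],0],
  [[0,0,-0.8],0],
  [[0,0,-0.9],0],
  [[0,0,-0.9],0],
], claw=1)

```text
time_s: 42.53
ee_pos: [0.6055, -0.2729, 0.1255]
tcp_rot: [[0.086, 0.996, -0.001], [0.996, -0.086, 0.0], [0.0, -0.001, -1.0]]
contact_force: [0.5, -1.0, 0.4]
gripper_width: 0.0846
```

carry_out([
  [[0,0,-0.9],0],
  [[0,0,-0.9],0],
  [[0,0,-0.4],0],
  [[0,0,0],0],
  [[0,0,0],0],
  [[0,0,0],0],
])

```text
time_s: 43.03
ee_pos: [0.6049, -0.2724, 0.188]
tcp_rot: [[0.085, 0.996, -0.003], [0.996, -0.085, 0.002], [0.001, -0.003, -1.0]]
contact_force: [0.2, -0.1, -0.4]
gripper_width: 0.087
```

```bash
python3 - <<'E'
from h import *
st()
c=cap('wrist','w21.png'); W=cloud(c); np.save('/tmp/w21.npy',W); cap('scene','s21.png')
S=(W[...,0]>.5)&(W[...,0]<.74)&(W[...,1]>-.40)&(W[...,1]<-.10)
q=W[S&(W[...,2]>.05)&(W[...,2]<.075)]
print('handle',len(q),cv2.minAreaRect((q[:,:2]*1000).astype(np.float32)), np.percentile(q[:,2],[10,50,90]))
img=c['img'].astype(int)
m=S&(W[...,2]>.024)&(W[...,2]<.036)&(img.min(-1)>150);q=W[m]; print('rest',cv2.minAreaRect((q[:,:2]*1000).astype(np.float32)))
m=S&(W[...,2]>.004)&(W[...,2]<.02)&(W[...,1]>-.22)&(img[...,0]>140);q=W[m]; print('blade',cv2.minAreaRect((q[:,:2]*1000).astype(np.float32)),np.percentile(q[:,2],[10,50,90]))
E
```

```text
t 43.03 tcp [ 0.6049 -0.2724  0.188 ] F [ 0.2 -0.1 -0.4] w 0.087
[[0.085, 0.996, -0.003], [0.996, -0.085, 0.002], [0.001, -0.003, -1.0]] q [-0.542  0.337  1.45  -0.     1.357 -0.456]
handle 3450 ((601.7901611328125, -306.9173583984375), (120.10426330566406, 30.021352767944336), 85.23234558105469) [0.05793638 0.05905359 0.06006981]
rest ((604.5460815429688, -300.6614685058594), (143.8794403076172, 130.8307647705078), 81.37141418457031)
blade ((612.5451049804688, -180.90963745117188), (77.54074096679688, 50.757747650146484), 85.0009536743164) [0.01230951 0.01335705 0.01447442]
```

View pics/w21.png

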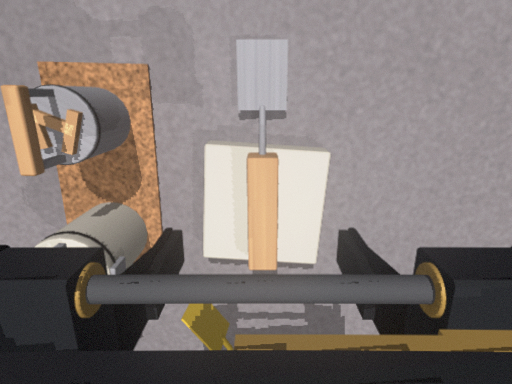

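View pics/s21.png

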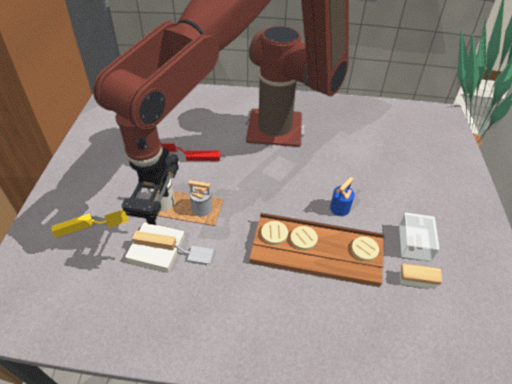

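carry_out([
  [[0,0,-0.9],0],
  [[0,0,-0.9],0],
  [[0.3,-0.5,0],0],
  [[0.6,-0.9,0],0],
  [[0.6,-0.9,0],0],
  [[0.6,-0.9,0],0],
  [[0.6,-0.9,0],0],
  [[0.6,-0.9,0],0],
  [[0.6,-0.9,0],0],
  [[0.6,-0.9,0],0],
])

```text
time_s: 43.97
ee_pos: [0.4122, -0.1198, 0.2422]
tcp_rot: [[0.086, 0.996, -0.003], [0.996, -0.086, 0.001], [0.001, -0.003, -1.0]]
contact_force: [0.6, 1.0, 1.4]
gripper_width: 0.0872
```

carry_out([
  [[0,-0.4,0],0],
  [[0,0,0],0],
  [[0,0,0],0],
  [[0,0,0],0],
  [[0,0,0],0],
  [[0,0,0],0],
  [[0,0,0],0],
  [[0,0,0],0],
  [[0,0,0],0],
  [[0,0,0],0],
])

```text
time_s: 44.8
ee_pos: [0.4023, -0.1201, 0.2441]
tcp_rot: [[0.086, 0.996, -0.0], [0.996, -0.086, 0.0], [0.0, -0.0, -1.0]]
contact_force: [0.1, -0.5, -0.2]
gripper_width: 0.0869
```

```bash
python3 - <<'E'
from spat import *
st()
O=np.array([.5925,.1575]); ex=np.array([np.cos(-.108),np.sin(-.108)]); ey=np.array([-ex[1],ex[0]])
for n in ['top','scene']:
    c=cap(n,n+'22.png'); W=cloud(c); 
    S=(W[...,0]>.5)&(W[...,0]<.7)&(W[...,1]>-.39)&(W[...,1]<-.20)
    q=W[S&(W[...,2]>.05)&(W[...,2]<.075)]
    print(n,'handle',len(q),cv2.minAreaRect((q[:,:2]*1000).astype(np.float32)),np.median(q[:,2]))
    hsv=cv2.cvtColor(c['img'],cv2.COLOR_BGR2HSV).astype(int)
    m=board_mask(W)&(W[...,2]>.038)&(W[...,2]<.06)&(hsv[...,2]>150)&(hsv[...,0]>17)
    m=nd.binary_closing(m,iterations=2)&board_mask(W)
    l,k=nd.label(m)
    for i in range(1,k+1):
        if (l==i).sum()<80: continue
        q=W[l==i]; r=cv2.minEnclosingCircle((q[:,:2]*1000).astype(np.float32)); d=np.array(r[0])/1000-O
        A=np.c_[q[:,:2]-q[:,:2].mean(0),np.ones(len(q))]; co=np.linalg.lstsq(A,q[:,2],rcond=None)[0]
        print('soap',(l==i).sum(),'bx',round(d@ex*1000),'by',round(d@ey*1000),'r',round(r[1],1),'z',np.round(np.median(q[:,2])*1000,1),'tilt deg',np.round(np.degrees(co[:2]),1))
    x0,y0,x1,y1=(110,140,440,300) if n=='scene' else (60,90,360,220)
    cv2.imwrite('pics/%s22z.png'%n,cv2.resize(c['img'][y0:y1,x0:x1],None,fx=2.4,fy=2.4,interpolation=cv2.INTER_CUBIC))
E
```

```text
t 44.8 tcp [ 0.4023 -0.1201  0.2441] F [ 0.1 -0.5 -0.2] w 0.0869
[[0.086, 0.996, -0.0], [0.996, -0.086, 0.0], [0.0, -0.0, -1.0]] q [-0.478 -0.309  1.998 -0.     1.453 -0.393]
top handle 363 ((569.9814453125, -268.5096435546875), (118.83839416503906, 31.73134422302246), 89.57373046875) 0.05859279856435151
soap 422 bx -45 by 133 r 37.9 z 46.9 tilt deg [-0.3  0.3]
soap 839 bx -42 by -87 r 79.0 z 47.0 tilt deg [-0.2  0. ]
scene handle 409 ((568.2982177734375, -271.98236083984375), (119.53834533691406, 33.202266693115234), 89.77599334716797) 0.05879692707547224
soap 951 bx -44 by -90 r 79.2 z 47.4 tilt deg [-0.6 -0.1]
soap 467 bx -46 by 130 r 40.5 z 46.7 tilt deg [-0.6  0.1]
```

View pics/scene22z.png

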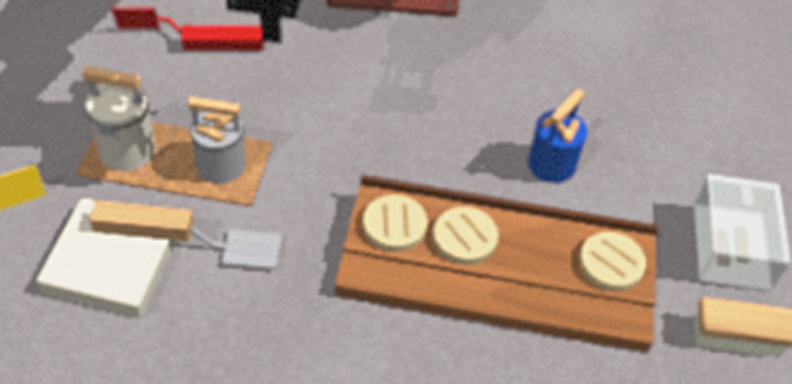

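View pics/top22z.png

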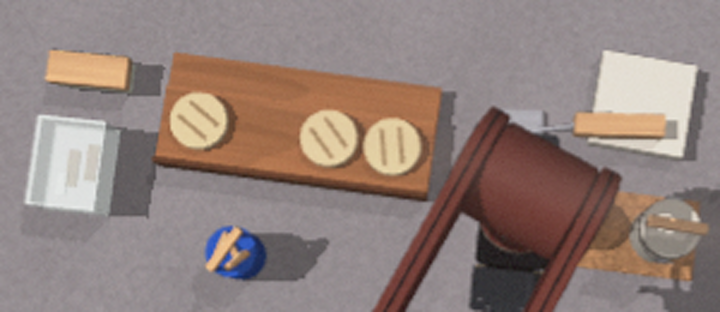

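```bash
python3 mv.py .569 -.24 .22 -.005
```

```text
t 44.9 tcp [ 0.4023 -0.1201  0.2441] phi -0.086 F [-0.6  0.8  0.6] w 0.0867
turn shares total -0.67 then shift shares [-3.97  5.58  0.8 ]
```

carry_out([
  [[0,0,0],-0.67],
  [[-0.4,0.5,0],0],
  [[-0.6,0.85,0.1],0],
  [[-0.6,0.85,0.1],0],
  [[-0.6,0.85,0.1],0],
  [[-0.6,0.85,0.1],0],
  [[-0.6,0.85,0.1],0],
  [[-0.4,0.6,0.1],0],
  [[0,0,0],0],
  [[0,0,0],0],
])

```text
time_s: 45.73
ee_pos: [0.5621, -0.2351, 0.225]
tcp_rot: [[0.006, 1.0, -0.002], [1.0, -0.006, 0.001], [0.001, -0.002, -1.0]]
contact_force: [-1.0, 0.0, -0.1]
gripper_width: 0.0872
```

```bash
python3 - <<'E'
from h import *
st()
c=cap('wrist','w23.png'); W=cloud(c)
S=(W[...,0]>.5)&(W[...,0]<.74)&(W[...,1]>-.40)&(W[...,1]<-.10)
q=W[S&(W[...,2]>.05)&(W[...,2]<.075)]
m=q[:,:2].mean(0); v=np.linalg.svd(q[:,:2]-m,full_matrices=False)[2][0]
print('handle',len(q),cv2.minAreaRect((q[:,:2]*1000).astype(np.float32)), np.percentile(q[:,2],[10,50,90]),m,np.degrees(np.arctan2(v[1],v[0])))
img=c['img'].astype(int)
m=S&(W[...,2]>.024)&(W[...,2]<.036)&(img.min(-1)>120)&(W[...,1]<-.236);q=W[m]; print('rest',cv2.minAreaRect((q[:,:2]*1000).astype(np.float32)))
E
python3 mv.py .569 -.2355 .0345 -.005
```

```text
t 45.73 tcp [ 0.5621 -0.2351  0.225 ] F [-1.   0.  -0.1] w 0.0872
[[0.006, 1.0, -0.002], [1.0, -0.006, 0.001], [0.001, -0.002, -1.0]] q [-0.526  0.183  1.565 -0.     1.396 -0.52 ]
handle 2774 ((568.013427734375, -272.3471374511719), (119.76790618896484, 29.57638931274414), 89.34739685058594) [0.05723853 0.05822494 0.05916486] [ 0.56769799 -0.26877707] -90.63996156376972
rest ((603.2527465820312, -307.4302673339844), (129.7498321533203, 130.93704223632812), 81.27481079101562)
t 45.78 tcp [ 0.5617 -0.2346  0.2255] phi -0.005 F [ 0.2 -0.4 -0.6] w 0.0869
turn shares total -0.0 then shift shares [-0.03  0.24  6.37]
```

View pics/w23.png

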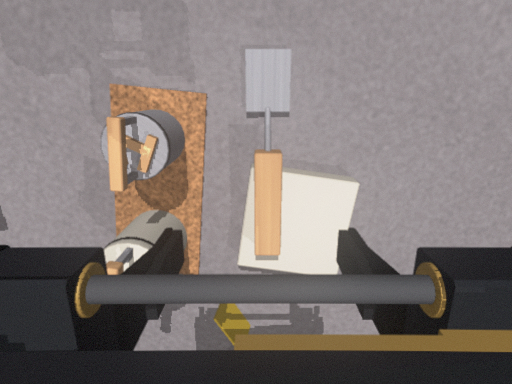

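carry_out([
  [[-0.09,0.22,0],0.05],
  [[0,0,0.6],0],
  [[0,0,0.9],0],
  [[0,0,0.9],0],
  [[0,0,0.9],0],
  [[0,0,0.9],0],
  [[0,0,0.7],0],
  [[0,0,0.5],0],
  [[0,0,0.2],0],
  [[0,0,0],0],
])

```text
time_s: 46.62
ee_pos: [0.5676, -0.2367, 0.057]
tcp_rot: [[0.011, 1.0, -0.002], [1.0, -0.011, 0.001], [0.001, -0.002, -1.0]]
contact_force: [-0.2, 0.3, -0.7]
gripper_width: 0.0874
```

carry_out([
  [[0,0,0],0],
  [[0,0,0],0],
])

```text
time_s: 46.78
ee_pos: [0.5699, -0.2381, 0.0601]
tcp_rot: [[0.011, 1.0, 0.003], [1.0, -0.011, -0.002], [-0.001, 0.003, -1.0]]
contact_force: [0.4, -0.7, 1.5]
gripper_width: 0.087
```

```bash
python3 mv.py .5684 -.2373 .0345 -.0113
```

```text
t 46.78 tcp [ 0.5699 -0.2381  0.0601] phi -0.011 F [ 0.4 -0.7  1.5] w 0.087
turn shares total 0.0 then shift shares [ 0.03 -0.05  0.85]
```

carry_out([
  [[0,-0.03,0.3],0],
  [[0,0,0.25],0],
  [[0,0,0.2],0],
  [[0,0,0.1],0],
  [[0,0,0],0],
  [[0,0,0],0],
  [[0,0,0],0],
])

```text
time_s: 47.37
ee_pos: [0.568, -0.2377, 0.0327]
tcp_rot: [[0.011, 1.0, 0.0], [1.0, -0.011, -0.0], [-0.0, 0.0, -1.0]]
contact_force: [-0.1, 0.4, 0.8]
gripper_width: 0.0869
```

carry_out([
  [[0,0,0],0],
  [[0,0,0],0],
  [[0,0,0],0],
  [[0,0,0],0],
  [[0,0,0],0],
  [[0,0,0],0],
  [[0,0,0],0],
  [[0,0,0],0],
  [[0,0,0],0],
  [[0,0,0],0],
], claw=0, newtons=50)

```text
time_s: 48.2
ee_pos: [0.5679, -0.2376, 0.0326]
tcp_rot: [[0.011, 1.0, 0.0], [1.0, -0.011, 0.0], [0.0, 0.0, -1.0]]
contact_force: [0.2, 0.4, 0.8]
gripper_width: 0.0296
```

carry_out([
  [[0,0,0],0],
  [[0,0,0],0],
  [[0,0,0],0],
])

```text
time_s: 48.45
ee_pos: [0.5679, -0.2376, 0.0327]
tcp_rot: [[0.011, 1.0, 0.0], [1.0, -0.011, -0.0], [-0.0, 0.0, -1.0]]
contact_force: [0.4, 0.7, -0.3]
gripper_width: 0.0293
```

```bash
python3 mv.py .6062 -.2725 .0345 -.0855
```

```text
t 48.45 tcp [ 0.5679 -0.2376  0.0327] phi -0.011 F [ 0.4  0.7 -0.3] w 0.0293
turn shares total 0.62 then shift shares [-1.05  1.37 -0.06]
```

carry_out([
  [[0,0,-0.3],0],
  [[0,0,-0.4],0],
  [[0,0,-0.2],0],
  [[0,0,0],0.3],
  [[0,0,0],0.32],
  [[-0.3,0.4,0],0],
  [[-0.4,0.5,0],0],
  [[-0.3,0.4,0],0],
  [[0,0,0],0],
  [[0,0,0],0],
])

```text
time_s: 49.28
ee_pos: [0.6046, -0.2713, 0.0605]
tcp_rot: [[0.086, 0.996, 0.001], [0.996, -0.086, -0.0], [-0.0, 0.001, -1.0]]
contact_force: [-0.3, 0.8, -0.4]
gripper_width: 0.0298
```

```bash
python3 mv.py .6064 -.2731 .033 -.0855
```

```text
t 49.28 tcp [ 0.6046 -0.2713  0.0605] phi -0.086 F [-0.3  0.8 -0.4] w 0.0298
turn shares total -0.0 then shift shares [-0.06  0.07  0.92]
```

carry_out([
  [[-0.06,0.06,0.2],0],
  [[0,0,0.25],0],
  [[0,0,0.2],0],
  [[0,0,0.15],0],
  [[0,0,0.06],0],
  [[0,0,0],0],
  [[0,0,0],0],
])

```text
time_s: 49.87
ee_pos: [0.6051, -0.2714, 0.0332]
tcp_rot: [[0.085, 0.996, -0.002], [0.996, -0.085, 0.002], [0.002, -0.002, -1.0]]
contact_force: [-0.7, 4.4, -0.0]
gripper_width: 0.0295
```

```bash
python3 mv.py .6064 -.2731 .033 -.0855
```

```text
t 49.87 tcp [ 0.6051 -0.2714  0.0332] phi -0.085 F [-0.7  4.4 -0. ] w 0.0295
turn shares total 0.0 then shift shares [-0.05  0.05  0.01]
```

carry_out([
  [[0,0,0],0],
  [[0,0,0],0],
  [[0,0,0],0],
  [[0,0,0],0],
  [[0,0,0],0],
  [[0,0,0],0],
  [[0,0,0],0],
  [[0,0,-0.4],0],
  [[0,0,-0.8],0],
  [[0,0,-0.9],0],
], claw=1)

```text
time_s: 50.7
ee_pos: [0.6044, -0.272, 0.0963]
tcp_rot: [[0.085, 0.996, -0.003], [0.996, -0.085, 0.002], [0.002, -0.003, -1.0]]
contact_force: [0.3, 0.4, 0.2]
gripper_width: 0.085
```

carry_out([
  [[0,0,-0.9],0],
  [[0,0,-0.9],0],
  [[0,0,-0.9],0],
  [[0,0,-0.9],0],
  [[0,0,-0.4],0],
  [[0.3,-0.5,0],0],
  [[0.6,-0.9,0],0],
  [[0.6,-0.9,0],0],
  [[0.6,-0.9,0],0],
  [[0.6,-0.9,0],0],
])

```text
time_s: 51.53
ee_pos: [0.4886, -0.1806, 0.2164]
tcp_rot: [[0.086, 0.996, -0.001], [0.996, -0.086, 0.0], [0.0, -0.001, -1.0]]
contact_force: [-0.4, 0.9, 1.6]
gripper_width: 0.0871
```

carry_out([
  [[0.6,-0.9,0],0],
  [[0.6,-0.9,0],0],
  [[0.9,-0.4,0],0],
  [[0.9,0,0],0],
  [[0.9,0,0],0],
  [[0.9,0,0],0],
  [[0.5,0,0],0],
  [[0,0,0],0],
  [[0,0,0],0],
  [[0,0,0],0],
])

```text
time_s: 52.37
ee_pos: [0.4379, -0.018, 0.2168]
tcp_rot: [[0.085, 0.996, -0.0], [0.996, -0.085, -0.001], [-0.001, -0.0, -1.0]]
contact_force: [0.3, -0.4, -0.1]
gripper_width: 0.0871
```

```bash
cat > fin.py <<'E'
from spat import *
import sys
st(); tag=sys.argv[1]
for n in ['top','scene']:
    c=cap(n,n+tag+'.png'); W=cloud(c)
    S=(W[...,0]>.5)&(W[...,0]<.7)&(W[...,1]>-.385)&(W[...,1]<-.20)
    q=W[S&(W[...,2]>.05)&(W[...,2]<.075)]
    print(n,'handle',len(q),cv2.minAreaRect((q[:,:2]*1000).astype(np.float32)),np.median(q[:,2]))
    S=(W[...,0]>.38)&(W[...,0]<.52)&(W[...,1]>-.40)&(W[...,1]<-.15)
    print('can',bar(W,.138,.17,(.36,.5,-.39,-.26)),'pail',bar(W,.112,.15,(.36,.5,-.25,-.15)))
    x0,y0,x1,y1=(110,140,440,300) if n=='scene' else (60,90,360,220)
    cv2.imwrite('pics/%s%sz.png'%(n,tag),cv2.resize(c['img'][y0:y1,x0:x1],None,fx=2.4,fy=2.4,interpolation=cv2.INTER_CUBIC))
E
sed -i 's/^from spat import \*/from spat import *\nfrom handles import bar/' fin.py; python3 fin.py 30
```

```text
t 52.37 tcp [ 0.4379 -0.018   0.2168] F [ 0.3 -0.4 -0.1] w 0.0871
[[0.085, 0.996, -0.0], [0.996, -0.085, -0.001], [-0.001, -0.0, -1.0]] q [-2.210e-01 -2.400e-01  1.994e+00 -1.000e-03  1.387e+00 -1.360e-01]
top handle 366 ((602.3549194335938, -304.03460693359375), (122.82734680175781, 31.138769149780273), 86.30221557617188) 0.05866795227808341
can (129, array([ 427. , -327.1,  147. ]), 'rectc', array([ 427.4, -328.3]), array([73.6, 14.4]), 'ydir', np.float64(-7.9)) pail (90, array([ 438.5, -199. ,  121.6]), 'rectc', array([ 439.1, -198.6]), array([61.4, 12.4]), 'ydir', np.float64(-5.8))
scene handle 427 ((601.3726806640625, -306.0998229980469), (119.1862564086914, 34.91578674316406), 85.70560455322266) 0.05889770803348493
can (136, array([ 427.8, -330.5,  146.5]), 'rectc', array([ 425. , -332.2]), array([73.8, 17.7]), 'ydir', np.float64(-8.8)) pail (108, array([ 439.4, -201.6,  121.6]), 'rectc', array([ 437.7, -202.4]), array([62.8, 16.3]), 'ydir', np.float64(-5.7))
```

View pics/scene30z.png

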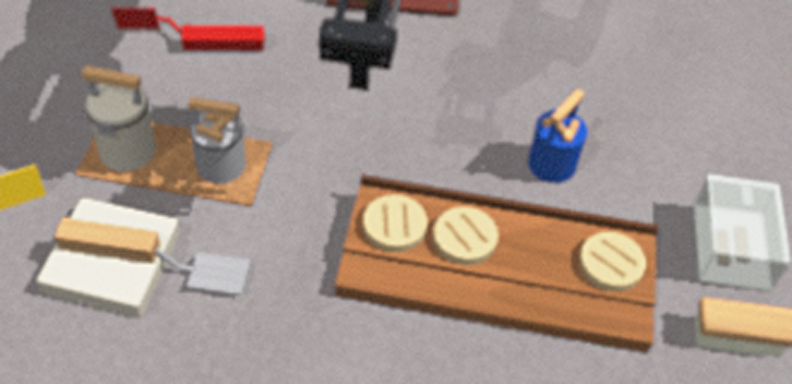

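View pics/top30z.png

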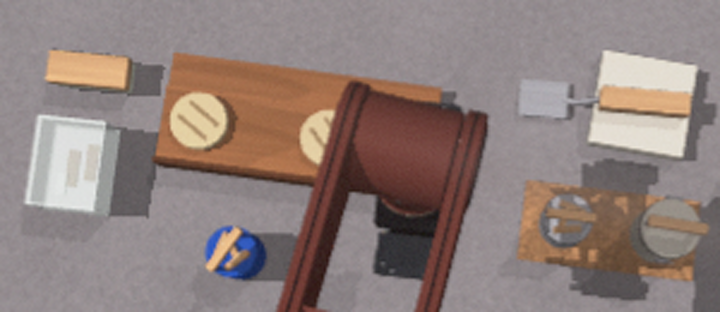

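carry_out([
  [[0,0,0],0],
  [[0,0,0],0],
  [[0,0,0],0],
  [[0,0,0],0],
  [[0,0,0],0],
  [[0,0,0],0],
  [[0,0,0],0],
  [[0,0,0],0],
  [[0,0,0],0],
  [[0,0,0],0],
])

```text
time_s: 53.3
ee_pos: [0.4379, -0.0175, 0.2168]
tcp_rot: [[0.085, 0.996, -0.0], [0.996, -0.085, 0.0], [0.0, -0.0, -1.0]]
contact_force: [0.3, 0.0, -0.5]
gripper_width: 0.0869
```

```bash
python3 fin.py 31 && python3 -c "
from h import *
print(robot.hand_in())"
```

```text
t 53.3 tcp [ 0.4379 -0.0175  0.2168] F [ 0.3  0.  -0.5] w 0.0869
[[0.085, 0.996, -0.0], [0.996, -0.085, 0.0], [0.0, -0.0, -1.0]] q [-0.22  -0.24   1.994 -0.     1.387 -0.135]
top handle 362 ((602.3485717773438, -303.63177490234375), (123.57654571533203, 31.301435470581055), 85.67787170410156) 0.0585588252676692
can (128, array([ 427. , -327.3,  147. ]), 'rectc', array([ 427.4, -328.1]), array([74.2, 14.3]), 'ydir', np.float64(-8.1)) pail (86, array([ 438.7, -198.4,  121.8]), 'rectc', array([ 439.2, -198.5]), array([61.6, 12. ]), 'ydir', np.float64(-5.1))
scene handle 434 ((601.5289306640625, -306.86920166015625), (120.36820220947266, 33.30046463012695), 86.94416046142578) 0.0591861703335384
can (133, array([ 427.9, -330.1,  146.8]), 'rectc', array([ 426.2, -331.1]), array([73.3, 16.7]), 'ydir', np.float64(-8.2)) pail (109, array([ 439.2, -201.7,  121.3]), 'rectc', array([ 438.1, -202.4]), array([65.3, 16.1]), 'ydir', np.float64(-6.6))
the job is handed in; nothing more can be done
None
```

The job is done and handed in at about 53 s, with the arm clear of everything.

- **Canister and pail:** I lifted both off the board by their handles and stood them upright on the cork mat.
- **Soap:** Three bars were present. I turned each one with the spatula onto the upper deck. Each lies flat with its two-bar face up: tops read about 47 mm and tilt is under 1°.
- **Spatula:** I laid it on the rest block. It then turned up about 5 cm out of place, most likely the announced knock, so I picked it up again and re-laid it.
- **Last checks:** The spatula lies flat, with its handle within about 2–4 mm of the block's middle. The two cameras disagree by about 3 mm in y. In the pictures the box, the brush and the look-alikes stand where they were. The soap heights and tilts were measured before I re-laid the spatula. Afterwards I only checked the soap by eye.

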